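Take the solder reel off its stand

ROBOT

A 6-joint arm with a two-finger parallel gripper is mounted at the origin on the work surface. World frame = base frame: x ahead of the robot, y to its left, z up, the work surface at z = 0. Lengths are in mm, angles in rad, forces in N, time in s.
With the tool pointing down it reaches from about 350 to 875 mm from the base axis. Payload 4.2 kg.
Tool frame: the origin (TCP) lies at the very end of the fingers, on their centre line; the grasp point (between the pads) lies 19 mm behind it (arm.grasp_offset is the distance from the TCP to the grasp point, in mm); z points along the fingers, y is the direction in which the jaws open and shut (so a half turn about z gives the same grasp; the last joint's range is limited). The gripper opens to 85 mm and grips with 20 to 120 N. Pads are 22 mm wide; open, the fingers measure 114 mm over their backs; the gripper's body (76 mm by 85 mm) begins 54 mm behind the grasp point. The pads swing forward as they close: fully open they stand 13 mm farther back than shut.
Start: joints at [1.595, 0.385, 0.008, 0, -1.194, -0.259], TCP at [145.374, 607.837, 231.312] pointing down, gripper open.
Joint ranges: [-3.14, 3.14], [-1.21, 2.06], [-1.07, 1.41], [-3.16, 2.05], [-2.99, -0.16], [-3.1, 3.1]. Speed limits (rad/s): [2.79, 2.79, 3.14, 3.14, 3.14, 3.14].

INTERFACE

Orientations are given as a unit quaternion [x, y, z, w].
In Python, from bench import arm gives the robot as it stands.
- The arm moves only by the tool arm_command, never from a script. Its argument "commands" is one flat list of numbers, 4 for each row, row after row: the shift along the tool's x, y, z in m, then the turn about the tool's z in degrees. In form: [tx, ty, tz, roll, tx, ty, tz, roll, ...]. A call has exactly 5 rows; each row shifts and turns the pose as measured when the row begins, along the tool's axes as they then stand; what a row does not reach is not made up. A row lasts 1/10 s, in which the tool goes at most 50 mm and 8.59 degrees, less where a joint would pass 70% of its speed; a pose out of reach is approached as far as the arm can. A call with a gripper value outside its range is refused whole. "jaw" is the opening, from 0 (shut) to 1 (fully open), set as the call begins (left out, the last holds). The fingers move at their own pace and stop on an object; the grip force is fixed at half the most. Time passes only in rows, so rows that do not move let the fingers close, or fill a call up. It gives the time, the measured TCP pose, the force and the opening at its end, in the units of the state.
- arm.read_state(): the state, without advancing time (a new reading comes with each control period).
- arm.get_image(name): name is "side" or "top" or "wrist"; returns the picture (480x640x3 uint8, red, green, blue); there is no depth.
- arm.camera_info(name): a dict with "camera_matrix" (3x3 intrinsics, pixels), "world_from_camera" (4x4, takes a point from camera to world coordinates). Camera axes: x right, y down, z forward; pixel columns grow to the right and rows downward; lengths in mm; the calibration is good to about 2 mm. A picture is of the moment at which its call begins: read the wrist's pose just before it. camera_info takes no time and is no camera call; for the wrist camera it gives the pose at the moment of the call.
- arm.job_done(): hands the job in, once; it reports no verdict.
Trained networks look in the newest picture that a camera, given by its name, has taken for a name from the list of things; names that differ only in an ending like _2 or _b are one class to them, and where a whole thing is asked for, a point or a joint stands for the part that bears it (a point fixed in the world has none). Each returns a list of dicts, best first, with "confidence" (0 to 1); they miss things now and then, are a little off and sometimes report something else, mostly with a low value. They report only what shows in the picture. A call takes as long as a camera call. They do not tell look-alikes from the thing itself.
- arm.regions_of(camera, target): "mask" (480x640 bool, what is visible of it).
- arm.place_of(camera, target): "centre" ([x, y, z] in mm, in the coordinates of the camera as it stood for that picture, good to about 4 mm: a listed point, or the origin of a listed thing).
The state is a dict: "clock": time; "joints": joint angles; "joint_vel": joint speeds; "joint_efforts": joint torques, N m; "position": TCP position; "ee_rot": TCP orientation; "contact_force": force on the tool from outside, world axes, zero at the start; "wrist_torque": the same for the moment, N m; "gripper_width": finger opening in mm.
Only numpy, scipy, OpenCV 4.12 (cv2) and the standard library are available. Lean on these libraries where they do the work, as an engineer would, in place of code of your own. Each camera call takes 0.05 s, during which the arm holds its last target.

TASK

The solder reel on the green stand is to be changed: swing the keeper flap by its red bar up and over, and lower it gently onto its rest so that it does not slam. Then slide the black-flanged reel up off the upright spindle (a hidden cross pin holds it until the reel is turned to where the pin slips through, so feel for it) and set it down upright in the orange tray without dropping it. Leave the flap open and the new reel, the two paint jars and the screwdriver where they are.

Things in the scene. Friction and masses are not known exactly. Their poses are not given: they have to be found in the camera images.
- stand: Green reel stand screwed to the bench. Origin on the bench below the spindle axis; z up, x level towards the hinge, y along the hinge line. Base plate 20 mm high, x -60 to 155, y -55 to 55 mm. Hinge columns, 12 mm thick, at x 65, y +-46 mm, 93 mm high. The flap's rest, a rubber-topped block 72 mm high, 64 mm long along y, stands at x 130 mm.
- flap (a joint): Angle of the keeper flap (rad): 0 = closed, level over the reel; 1.57 = upright; 3.25 = fully open, lying on its rest on the far side of the hinge. It moves freely, without spring, and falls under its own 80 g to whichever side it leans.
- flap_hinge (a point): Middle of the flap's hinge line, 85 mm above the bench. Axes as the stand's: y along the hinge line, z up, x level and away from the spindle (the spindle axis is 65 mm from here along -x). The closed flap reaches from here along -x; it swings up and over towards +x, turning positively about +y.
- flap_bar (a point): Centre of the flap's red round grip bar, 10 mm thick, parallel to the hinge line and 125 mm from it; 60 mm of it are free between two thin arms. A 40 mm open gap lies between it and the flap's 4 mm cross plate (50 to 80 mm from the hinge). The bar turns easily between gripper pads, so a gripper may keep pointing down while the flap swings. Axes turn with the flap.
- spindle_tip (a point): Top centre of the upright steel spindle (10 mm thick, tapered tip), 74 mm above the bench; it does not turn. Axes as the stand's. Inside the reel a cross pin, 24 mm long, 5 mm wide, goes through the spindle 29 to 34 mm above the bench; its direction differs from time to time and is not given: these axes do not tell it.
- reel_mid (a point): Centre, half-way up, of the solder reel on the spindle: silvery winding, black flanges 54 mm across (winding 52 mm), 44 mm high, upright, about 0.2 kg. It starts centred on the spindle, its underside 20 mm above the bench, and turns freely on the spindle. Past the pin it slides up freely; its underside is clear of the spindle after a rise of 54 mm. Axes turn with the reel.
- reel_foot (a point): Centre of the same reel's underside. Its bottom plate, 5 mm thick, has a cross-shaped hole with arms 9 mm wide along the reel's own x and y, so the pin lets it pass at four turns, a quarter turn apart, within about 0.15 rad either way. At other turns the reel rises only 4 mm and stops hard against the pin.
- orange_tray: Shallow open orange tray, 130 x 130 mm outside, rim 10 mm high, wall and floor 3 mm thick, fixed to the bench. Origin at the centre of its underside on the bench, z up.
- grey_tray: Shallow open grey tray of the same size, fixed, holding the new reel. Origin at the centre of its underside.
- new_reel_mid (a point): Centre of the new reel (copper-coloured winding, blue flanges, same size), standing in the grey tray. Not to be disturbed.
- yellow_jar: Small glass paint jar with yellow cap, 34 mm wide, 42 mm high; origin at its underside. Not to be disturbed.
- red_jar: Small glass paint jar with red cap, 34 mm wide, 42 mm high; origin at its underside. Not to be disturbed.
- screwdriver: Screwdriver lying on the bench, 150 mm long. Origin under its middle. Not to be disturbed.
Things that resemble listed ones, but are neither listed nor needed, are in the scene too. Of the things that look like the orange_tray, the larger one is meant. Leave any pink look-alike of the part that bears reel_mid alone.

How it is judged:
By the outcome, as a careful person would: the job done as asked, in the order asked, and still so for the second after the job is handed in, with the robot touching nothing.
It also fails if it takes over 72 s, if anything falls off the work surface, if the arm or the gripper's body presses on something with over 40 N, if the wrist force passes 120 N, or if a joint passes its speed limit or range.

## Working session

There is one attempt and no reset: what is moved stays moved. The work goes in short steps, Python scripts to look and compute and a tool call to move; the robot and the scene stay as the last step left them, time stands still between calls to the robot, and variables do not carry over. Pictures are saved under pics/ and viewed, and the job is handed in when it is done.

Besides the shell and the picture viewer there is one more tool, called by a JSON object that holds its "op" and its "data", one argument or row to a line. arm_command: Moves the arm, as the interface text tells. Its arguments: {"type":"object","properties":{"commands":{"type":"array"},"jaw":{"type":"number"}},"required":["commands"]}

```bash
ls; mkdir -p pics
python3 - <<'E'
from bench import arm
import cv2
print(arm.read_state())
for c in ["side","top","wrist"]:
    im=arm.get_image(c); cv2.imwrite(f"pics/{c}0.png",im[:,:,::-1])
    i=arm.camera_info(c); print(c,i["camera_matrix"],i["world_from_camera"])
print(arm.read_state()["clock"])
E
```

```text
pics
{'clock': 0.0, 'joints': array([ 1.59460226e+00,  3.85558429e-01,  6.64389062e-03, -5.28935405e-04,
       -1.19401783e+00, -2.58631687e-01]), 'joint_vel': array([-0.00156719,  0.00033208, -0.00037664,  0.00017858,  0.00159589,
       -0.00047268]), 'joint_efforts': array([ 3.31896456e-05, -3.92291307e+01,  1.88393015e+01,  4.18624341e+00,
       -4.70750907e-03, -3.34586630e-06]), 'position': array([145.23901659, 607.2881725 , 230.22309215]), 'ee_rot': array([ 9.93102993e-01, -1.17240117e-01, -9.30418609e-05,  1.09198541e-03]), 'contact_force': array([0.40942864, 0.12965338, 0.55944445]), 'wrist_torque': array([-0.00786688, -0.00494146,  0.00867252]), 'gripper_width': 85.54836681194394}
side [[494.3230538    0.         314.17373032]
 [  0.         494.3230538  238.56192237]
 [  0.           0.           1.        ]] [[ 8.68858913e-01 -3.79247265e-01  3.18207011e-01  2.95079372e+02]
 [-4.94818389e-01 -6.45206499e-01  5.82119691e-01 -4.15579541e+02]
 [-1.54580692e-02 -6.63234563e-01 -7.48251938e-01  7.65069749e+02]
 [ 0.00000000e+00  0.00000000e+00  0.00000000e+00  1.00000000e+00]]
top [[578.90261863   0.         316.74929082]
 [  0.         578.90261863 239.79180827]
 [  0.           0.           1.        ]] [[-4.58010504e-03 -9.92568644e-01  1.21599793e-01  4.08964113e+02]
 [-9.99978437e-01  3.97378110e-03 -5.22826351e-03  1.15388186e+02]
 [ 4.70619947e-03 -1.21621117e-01 -9.92565441e-01  1.42600785e+03]
 [ 0.00000000e+00  0.00000000e+00  0.00000000e+00  1.00000000e+00]]
wrist [[351.57625702   0.         324.75984359]
 [  0.         351.57625702 234.37257173]
 [  0.           0.           1.        ]] [[-2.33914631e-01 -9.37280318e-01 -2.58436744e-01  2.10074725e+02]
 [-9.72255738e-01  2.25950562e-01  6.05402612e-02  5.93424675e+02]
 [ 1.65073218e-03  2.65427860e-01 -9.64129310e-01  3.73377262e+02]
 [ 0.00000000e+00  0.00000000e+00  0.00000000e+00  1.00000000e+00]]
0.15
```

View pics/side0.png

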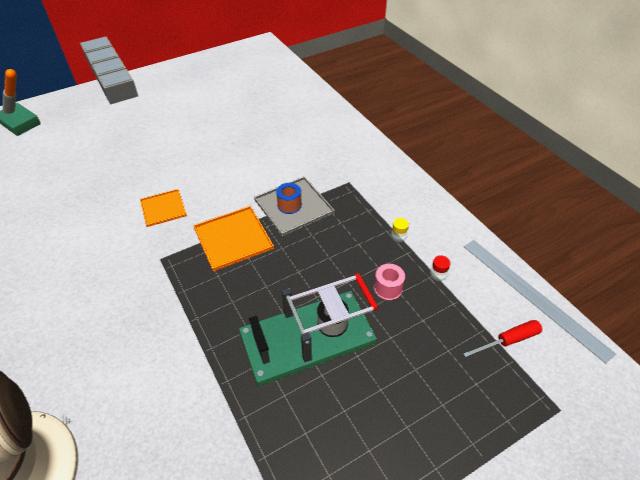

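View pics/top0.png

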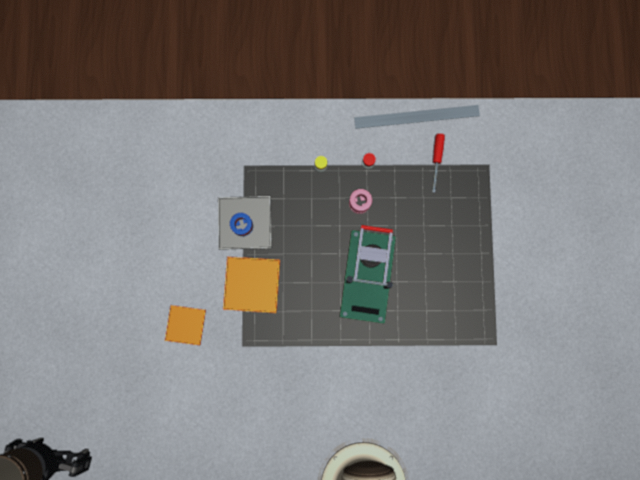

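View pics/wrist0.png

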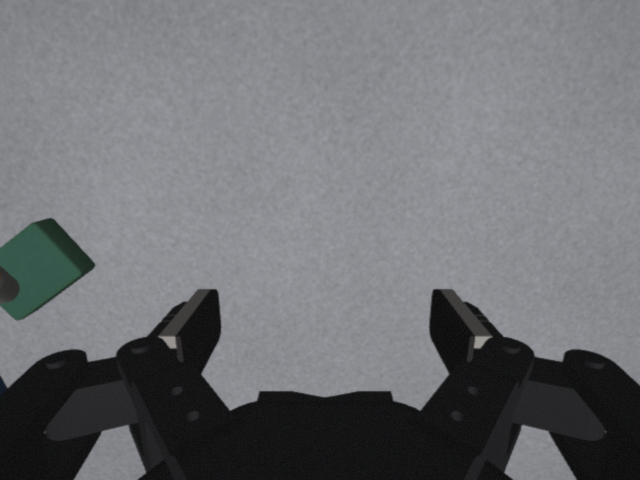

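```bash
cat > h.py <<'E'
from bench import arm
import numpy as np, cv2
from scipy.spatial.transform import Rotation as R
def world(c,p,info=None):
    T=(info or arm.camera_info(c))["world_from_camera"]; return T[:3,:3]@np.array(p)+T[:3,3]
def pix(c,p,info=None):
    i=info or arm.camera_info(c); T=i["world_from_camera"]; q=T[:3,:3].T@(np.array(p,float)-T[:3,3]); q=i["camera_matrix"]@q; return q[:2]/q[2]
def ray(c,uv,z,info=None):
    i=info or arm.camera_info(c); T=i["world_from_camera"]; d=T[:3,:3]@np.linalg.solve(i["camera_matrix"],[uv[0],uv[1],1.]); return T[:3,3]+d*(z-T[2,3])/d[2]
E
python3 - <<'E'
from h import *
np.set_printoptions(precision=1,suppress=True)
for c in ["side","top"]:
    for n in ["stand","flap_hinge","flap_bar","spindle_tip","reel_mid","orange_tray","grey_tray"]:
        for r in arm.place_of(c,n)[:3]:
            w=world(c,r["centre"]); print(c,n,round(r["confidence"],2),w,pix(c,w))
print(arm.read_state()["clock"])
E
```

```text
side stand 0.83 [536.7 -23.2  -0.1] [329.7 330.2]
side flap_hinge 0.92 [474.8 -10.5  85.8] [293.3 313.2]
side flap_bar 0.69 [600.8 -29.4  86.4] [364.8 289.2]
side spindle_tip 0.59 [544.6 -24.7  77.9] [334.6 304.1]
side reel_mid 0.7 [679.5  -1.8  18.8] [389.7 282.7]
side orange_tray 0.91 [473.2 269.1  -2.7] [231.6 238.5]
side orange_tray 0.8 [379.7 427.8  -3.2] [164.  208.4]
side orange_tray 0.71 [623.  289.5  27.6] [289.8 196.8]
side grey_tray 0.92 [626.2 283.1  -0.9] [293.1 207.5]
top stand 0.88 [539.3 -22.    1.7] [369.4 257.3]
top flap_hinge 0.96 [473.4 -10.1  87.5] [368.2 282.4]
top flap_bar 0.55 [597.2 -29.5  80.2] [375.4 229.7]
top spindle_tip 0.68 [539.3 -25.9  71.7] [373.9 254.6]
top reel_mid 0.72 [679.4   0.5  26.3] [360.3 199.7]
top reel_mid 0.58 [542.3 -22.   39. ] [370.8 254.7]
top orange_tray 0.81 [471.6 269.    0.4] [251.4 285.3]
top orange_tray 0.62 [375.6 428.4  -1.5] [185.6 325.1]
top grey_tray 0.59 [622.3 289.6   0.1] [243.6 224.7]
0.85
```

Side view: the stand is at ~(310,335), with the red bar at (365,290) and the hinge at (293,313). The larger orange tray is at (233,238) and a small look-alike at (163,208). The pink look-alike reel is at (390,282), and the new blue reel is in the grey tray at (289,200). Next I refine the bar and hinge axes and check the choice in a close crop.

Run:
```python
from h import *
np.set_printoptions(precision=1,suppress=True)
# red bar from colour at known height z=85
for c,box in [("top",(350,400,215,240)),("side",(345,390,265,320))]:
    im=cv2.imread(f"pics/{c}0.png").astype(int); b,g,r=im[...,0],im[...,1],im[...,2]
    m=(r>120)&(g<70)&(b<70); mm=np.zeros_like(m); x0,x1,y0,y1=box; mm[y0:y1,x0:x1]=m[y0:y1,x0:x1]
    v,u=np.nonzero(mm); P=np.c_[u,v].astype(float); ce=P.mean(0); d=np.linalg.svd(P-ce,full_matrices=0)[2][0]; t=(P-ce)@d
    e=[ray(c,ce+d*k,88) for k in (t.min()-.5,t.max()+.5)]
    print(c,ce,ray(c,ce,88),e,np.linalg.norm(e[0]-e[1]),np.degrees(np.arctan2(*(e[0]-e[1])[1::-1])))
# green base plate top z=20: min area rect, top
im=cv2.imread("pics/top0.png").astype(int);b,g,r=im[...,0],im[...,1],im[...,2]
m=((g>r+20)&(g>b+5)); m[:210]=0;m[330:]=0;m[:,:330]=0;m[:,410:]=0
v,u=np.nonzero(m); W=np.array([ray("top",(a,bb),20)[:2] for a,bb in zip(u,v)]).astype(np.float32)
print(cv2.minAreaRect(W),cv2.boxPoints(cv2.minAreaRect(W)))
for c in("side","top"):
    im=cv2.imread(f"pics/{c}0.png"); x,y=(320,310) if c=="side" else (365,260)
    cv2.imwrite(f"pics/{c}crop.png",cv2.resize(im[y-75:y+75,x-100:x+100],None,fx=4,fy=4,interpolation=cv2.INTER_CUBIC))
```

```text
top [376.4 228.5] [598.9 -31.1  88. ] [array([604.6,   6.4,  88. ]), array([593.1, -68.6,  88. ])] 75.90398700489106 81.35158142643245
side [366.2 291.2] [599.8 -34.9  88. ] [array([606. ,   6.1,  88. ]), array([593.8, -73.9,  88. ])] 80.86424397538268 81.30522480410254
((492.6741943359375, -15.117401123046875), (109.4793701171875, 214.43968200683594), 81.55023193359375) [[378.6 -53.5]
 [590.7 -85. ]
 [606.8  23.3]
 [394.7  54.8]]
```

View pics/sidecrop.png

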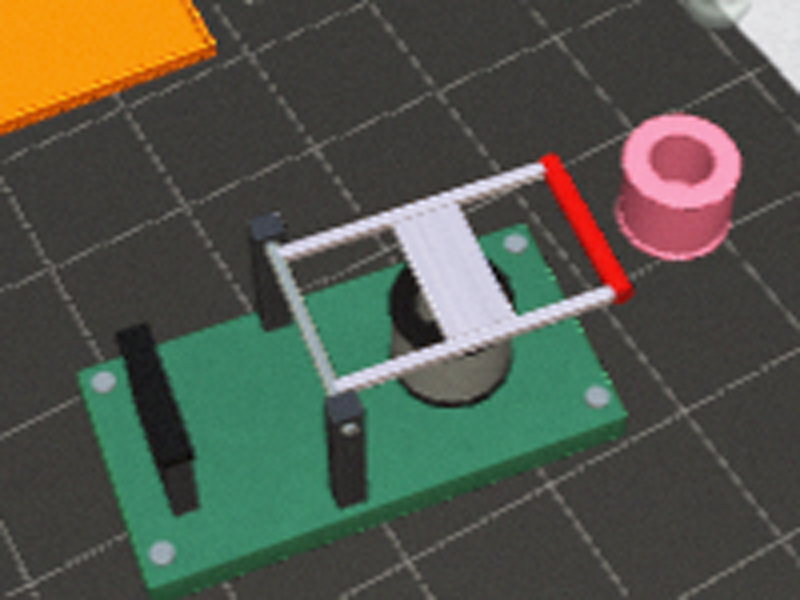

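View pics/topcrop.png

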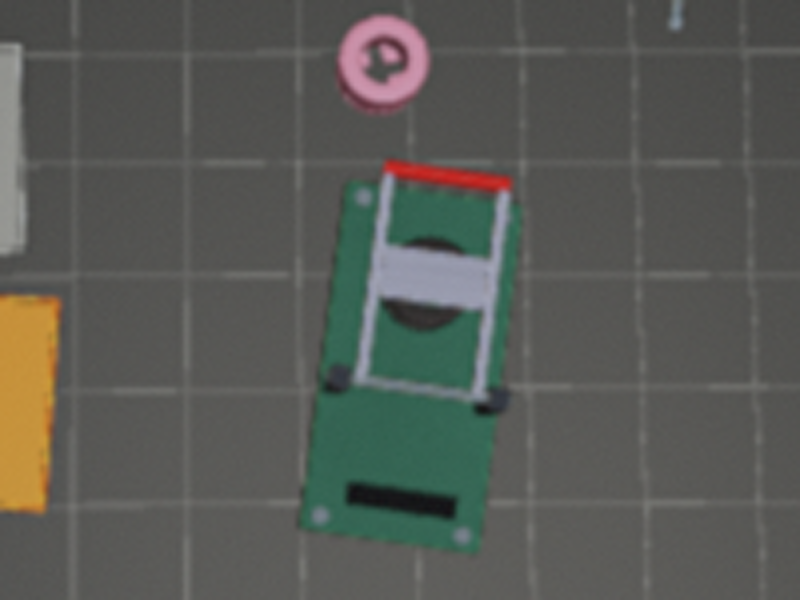

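```bash
cat >> h.py <<'E'
def pose():
    s=arm.read_state(); return np.array(s["position"]),R.from_quat(s["ee_rot"])
def yaw(r):
    x=r.as_matrix()[:,0]; return np.degrees(np.arctan2(x[1],x[0]))
def plan(target,yawt,step=0.045,droll=8.0,maxrows=100,start=None):
    """rows (m, deg) straight line with yaw; assumes ideal execution"""
    p,r=start or pose(); y=yaw(r); d=np.array(target,float)-p; dy=(yawt-y+180)%360-180
    n=max(int(np.ceil(np.linalg.norm(d)/1000/step)),int(np.ceil(abs(dy)/droll)),1)
    rows=[]
    for k in range(n):
        a=np.radians(y+dy*k/n); X=np.array([np.cos(a),np.sin(a),0]);Y=np.array([np.sin(a),-np.cos(a),0])
        s=d/n; rows.append([round(s@X/1000,4),round(s@Y/1000,4),round(-s[2]/1000,4),round(-dy/n,2)])
    for i in range(0,n,5): print(", ".join(", ".join(f"{v:g}" for v in q) for q in rows[i:i+5]))
    return rows
S=np.array([539.7,-22.1,0]); SX=np.array([-.989,.147,0]); H=S+65*SX+[0,0,85]
def bar(th): return H+125*(-np.cos(th)*SX+np.array([0,0,np.sin(th)]))
E
python3 - <<'E'
from h import *
p,r=pose(); print(p,yaw(r),bar(0),bar(3.25))
plan(bar(0)+[0,0,85],-98.5)
E
```

```text
[145.38349304 607.82109444 231.31255601] -13.454791430151891 [599.04 -30.92  85.  ] [352.51571879   5.7221328   71.47560818]
0.0328, 0.0286, 0.0034, 4.72, 0.035, 0.0259, 0.0034, 4.72, 0.037, 0.0229, 0.0034, 4.72, 0.0388, 0.0198, 0.0034, 4.72, 0.0403, 0.0165, 0.0034, 4.72
0.0415, 0.0131, 0.0034, 4.72, 0.0424, 0.0097, 0.0034, 4.72, 0.0431, 0.0061, 0.0034, 4.72, 0.0435, 0.0026, 0.0034, 4.72, 0.0435, -0.001, 0.0034, 4.72
0.0433, -0.0046, 0.0034, 4.72, 0.0428, -0.0082, 0.0034, 4.72, 0.0419, -0.0117, 0.0034, 4.72, 0.0408, -0.0151, 0.0034, 4.72, 0.0395, -0.0184, 0.0034, 4.72
0.0378, -0.0216, 0.0034, 4.72, 0.0359, -0.0246, 0.0034, 4.72, 0.0337, -0.0275, 0.0034, 4.72
```

{"op": "arm_command", "data": {
  "commands": [0.033,0.029,0.003,5,0.035,0.026,0.003,5,0.037,0.023,0.003,5,0.039,0.02,0.003,5,0.04,0.016,0.003,5],
  "jaw": 0.33
}}

```text
clock: 1.35
position: [270.1, 427.2, 214.9]
ee_rot: [0.943, -0.333, 0.0, -0.001]
contact_force: [0.5, 1.1, -0.1]
gripper_width: 28.1
```

Run:
```python
from h import *
p,r=pose(); print(p,yaw(r),arm.read_state()["gripper_width"]); plan(bar(0)+[0,0,85],-98.5)
```

```text
[270.11649789 427.20458974 214.90339209] -38.95217023394245 28.11692202183769
0.0418, 0.0115, 0.0035, 4.58, 0.0426, 0.0081, 0.0035, 4.58, 0.0431, 0.0047, 0.0035, 4.58, 0.0434, 0.0012, 0.0035, 4.58, 0.0433, -0.0022, 0.0035, 4.58
0.043, -0.0057, 0.0035, 4.58, 0.0424, -0.0091, 0.0035, 4.58, 0.0416, -0.0125, 0.0035, 4.58, 0.0404, -0.0157, 0.0035, 4.58, 0.039, -0.0189, 0.0035, 4.58
0.0374, -0.022, 0.0035, 4.58, 0.0355, -0.0249, 0.0035, 4.58, 0.0334, -0.0277, 0.0035, 4.58
```

Tracking is accurate, so I continue.

{"op": "arm_command", "data": {
  "commands": [0.042,0.012,0.003,4.6,0.043,0.008,0.003,4.6,0.043,0.005,0.003,4.6,0.043,0.001,0.003,4.6,0.043,-0.002,0.003,4.6]
}}

```text
clock: 1.85
position: [398.7, 242.5, 200.8]
ee_rot: [0.854, -0.521, 0.0, -0.004]
contact_force: [1.3, 1.5, -1.2]
gripper_width: 28.2
```

{"op": "arm_command", "data": {
  "commands": [0.043,-0.006,0.003,4.6,0.042,-0.009,0.003,4.6,0.042,-0.012,0.003,4.6,0.04,-0.016,0.003,4.6,0.039,-0.019,0.003,4.6]
}}

```text
clock: 2.35
position: [525.8, 56.1, 186.8]
ee_rot: [0.727, -0.686, 0.0, -0.006]
contact_force: [0.6, 1.5, 0.4]
gripper_width: 28.0
```

Run:
```python
from h import *
p,r=pose(); print(p,yaw(r),arm.read_state()["joints"]); plan(bar(0)+[0,0,55],-98.5)
```

```text
[525.75445162  56.13342058 186.79511294] -86.66072782491183 [ 0.41057453  0.25536018 -0.2987463  -0.00564388 -1.00472976 -0.34933605]
0.0304, -0.0227, 0.0156, 3.95, 0.0288, -0.0247, 0.0156, 3.95, 0.027, -0.0267, 0.0156, 3.95
```

{"op": "arm_command", "data": {
  "commands": [0.03,-0.023,0.015,4,0.029,-0.025,0.015,4,0.027,-0.027,0.015,4,0,0,0,0,0,0,0,0]
}}

```text
clock: 2.85
position: [605.6, -39.9, 139.8]
ee_rot: [-0.645, 0.764, -0.0, 0.007]
contact_force: [-0.3, 0.5, 0.4]
gripper_width: 27.8
```

Run:
```python
from h import *
np.set_printoptions(precision=1,suppress=True)
p,r=pose(); print(p,yaw(r))
i=arm.camera_info("wrist"); im=arm.get_image("wrist"); o=im[:,:,::-1].copy()
for w in [bar(0),bar(0)+30*np.array([.147,.989,0]),bar(0)-30*np.array([.147,.989,0]),H,S+[0,0,74]]:
    u=pix("wrist",w,i); print(w,u); cv2.circle(o,tuple(int(a) for a in u),4,(0,255,255),1)
cv2.imwrite("pics/w1.png",o)
for n in ["flap_bar","flap_hinge","reel_mid"]:
    for q in arm.place_of("wrist",n)[:2]: print(n,q["confidence"],world("wrist",q["centre"],i))
```

```text
[605.6 -39.9 139.8] -99.66211723305365
[599.  -30.9  85. ] [337.7 264.4]
[603.5  -1.3  85. ] [338.3 309.6]
[594.6 -60.6  85. ] [337.1 215.4]
[475.4 -12.5  85. ] [549.1 260.8]
[539.7 -22.1  74. ] [433.4 256.4]
flap_bar 0.81 [598.7 -32.6  81.1]
flap_hinge 0.62 [477.2 -14.   87.1]
reel_mid 0.61 [677.6  -0.1  24.3]
```

View pics/w1.png

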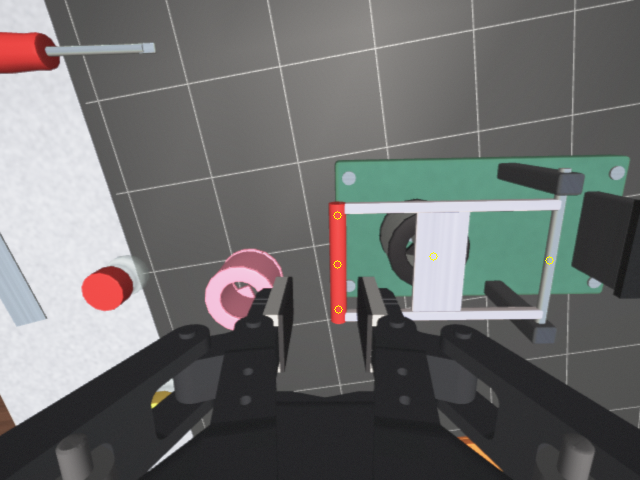

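The wrist view agrees with my model: the bar lies at (338,205–322), within about 1 mm. I descend with the bar between the pads.

{"op": "arm_command", "data": {
  "commands": [-0.008,0.008,0.015,-1.1,0,0,0.02,0,0,0,0.02,0,0,0,0.015,0,0,0,0.004,0]
}}

```text
clock: 3.55
position: [600.8, -21.9, 72.1]
ee_rot: [-0.658, 0.753, -0.004, 0.014]
contact_force: [0.1, 0.3, -0.0]
gripper_width: 28.4
```

Run:
```python
from h import *
np.set_printoptions(precision=1,suppress=True)
p,r=pose(); print(p,yaw(r), (bar(0)-[0,0,19]-p)@r.as_matrix(), arm.read_state()["contact_force"])
im=arm.get_image("wrist"); cv2.imwrite("pics/w2.png",im[:,:,::-1])
```

```text
[600.8 -21.9  72.1] -97.75100308271693 [9.3 0.7 5.9] [ 0.1  0.3 -0. ]
```

View pics/w2.png

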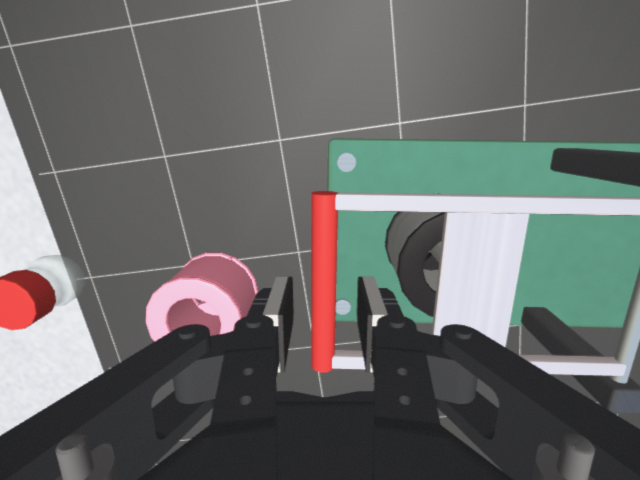

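{"op": "arm_command", "data": {
  "commands": [0.005,0,0.001,0,0.004,0.001,0.001,0,0,0,0.001,0,0,0,0,0,0,0,0,0]
}}

```text
clock: 4.1
position: [600.6, -30.3, 73.2]
ee_rot: [-0.658, 0.752, -0.006, 0.017]
contact_force: [0.6, 0.2, 0.1]
gripper_width: 28.6
```

Run:
```python
from h import *
np.set_printoptions(precision=3,suppress=True)
p,r=pose(); print(p,yaw(r), (bar(0)-[0,0,19]-p)@r.as_matrix(), r.as_matrix()[:,2],arm.read_state()["joint_vel"])
```

```text
[600.579 -30.327  73.161] -97.61781344417794 [0.917 1.67  7.098] [ 0.033  0.013 -0.999] [-0.004 -0.007  0.004 -0.    -0.001  0.001]
```

{"op": "arm_command", "data": {
  "commands": [0.001,0.002,0.004,0,0,0,0.004,0,0,0,0.002,0,0,0,0,0,0,0,0,0]
}}

```text
clock: 4.6
position: [598.6, -31.1, 62.1]
ee_rot: [-0.658, 0.753, -0.006, 0.017]
contact_force: [0.1, -0.1, -0.4]
gripper_width: 28.1
```

Run:
```python
from h import *
np.set_printoptions(precision=3,suppress=True)
p,r=pose(); print(p,yaw(r), (bar(0)-[0,0,19]-p)@r.as_matrix(), r.as_matrix()[:,2],arm.read_state()["joint_vel"])
```

```text
[598.645 -31.055  62.139] -97.62980541280783 [-0.254 -0.494 -3.844] [ 0.033  0.013 -0.999] [ 0.002  0.005 -0.002 -0.001  0.003 -0.001]
```

{"op": "arm_command", "data": {
  "commands": [0,0,-0.002,0,0,0,0,0,0,0,0,0,0,0,0,0,0,0,0,0],
  "jaw": 0
}}

```text
clock: 5.1
position: [600.6, -31.3, 65.2]
ee_rot: [-0.658, 0.753, -0.007, 0.019]
contact_force: [1.5, -1.1, -1.4]
gripper_width: 7.9
```

Run:
```python
from h import *
np.set_printoptions(precision=3,suppress=True)
p,r=pose(); s=arm.read_state(); print(p,yaw(r), (bar(0)-[0,0,19]-p)@r.as_matrix(), r.as_matrix()[:,2],s["gripper_width"],s["contact_force"])
im=arm.get_image("wrist"); cv2.imwrite("pics/w3.png",im[:,:,::-1])
```

```text
[600.624 -31.288  65.174] -97.68831930055522 [-0.168  1.588 -0.88 ] [ 0.038  0.013 -0.999] 7.9247852825787 [ 1.466 -1.139 -1.374]
```

View pics/w3.png

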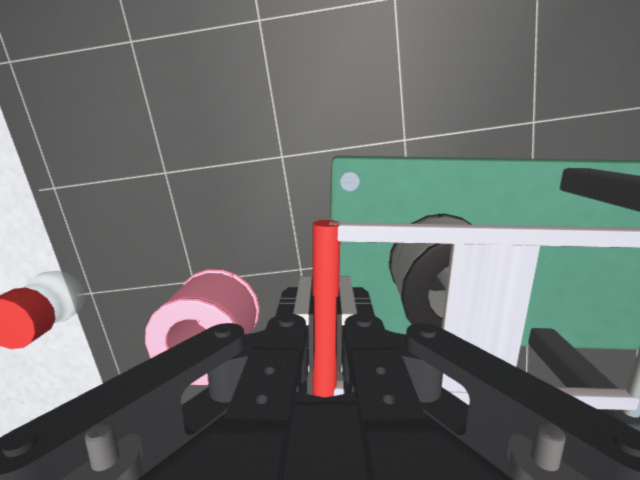

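```bash
cat >> h.py <<'E'
OFF=np.array([600.2,-31.2,65.2])-bar(0)
def arc(dths):
    p,r=pose(); s=arm.read_state(); b=p-OFF-H; th=np.arctan2(b[2],-b@SX); rad=np.hypot(b[2],b@SX)
    print("clock",s["clock"],"th",round(th,3),"rad",round(rad,1),"lat",round(b@np.array([.147,.989,0]),1),"F",s["contact_force"].round(1),"w",round(s["gripper_width"],1),"yaw",round(yaw(r),1),"tz",r.as_matrix()[:,2].round(3))
    cur=p; out=[]
    for d in dths:
        th+=d; t=bar(th)+OFF; out+= [round(v/1000,4) for v in (t-cur)@r.as_matrix()]+[0]; cur=t
    print(out, "final th",round(th,3),cur.round(1))
E
python3 -c "
from h import *
arc([.06,.08,.1,.1,.1])"
```

```text
clock 5.15 th -0.0 rad 125.4 lat -0.0 F [ 0.5 -1.3 -0.1] w 8.0 yaw -97.7 tz [ 0.038  0.013 -0.999]
[np.float64(-0.0002), np.float64(0.0004), np.float64(-0.0075), 0, np.float64(-0.0002), np.float64(0.0006), np.float64(-0.01), 0, np.float64(-0.0003), np.float64(0.0019), np.float64(-0.0123), 0, np.float64(-0.0003), np.float64(0.0031), np.float64(-0.0121), 0, np.float64(-0.0003), np.float64(0.0043), np.float64(-0.0117), 0] final th 0.44 [588.4 -29.5 118.4]
```

{"op": "arm_command", "data": {
  "commands": [0,0.0004,-0.0075,0,0,0.0006,-0.01,0,0,0.002,-0.012,0,0,0.003,-0.012,0,0,0.0043,-0.012,0]
}}

```text
clock: 5.65
position: [588.0, -29.5, 121.0]
ee_rot: [-0.658, 0.753, -0.007, 0.019]
contact_force: [1.2, 1.9, -2.7]
gripper_width: 7.9
```

```bash
sed -i 's/round(v\/1000,4)/float(round(v\/1000,4))/' h.py; python3 -c "
from h import *
arc([.1,.1,.1,.1,.1])"
```

```text
clock 5.65 th 0.46 rad 125.7 lat -0.1 F [ 1.2  1.9 -2.7] w 7.9 yaw -97.7 tz [ 0.038  0.015 -0.999]
[-0.0004, 0.0064, -0.0108, 0, -0.0003, 0.0068, -0.0105, 0, -0.0003, 0.0078, -0.0098, 0, -0.0003, 0.0087, -0.0089, 0, -0.0003, 0.0096, -0.008, 0] final th 0.96 [547.5 -23.4 167.6]
```

{"op": "arm_command", "data": {
  "commands": [0,0.0064,-0.0108,0,0,0.007,-0.0105,0,0,0.008,-0.01,0,0,0.009,-0.009,0,0,0.0096,-0.008,0]
}}

```text
clock: 6.15
position: [543.5, -22.9, 173.7]
ee_rot: [-0.658, 0.753, -0.007, 0.022]
contact_force: [1.0, 3.3, -0.0]
gripper_width: 7.8
```

```bash
python3 -c "
from h import *
arc([.1]*5); arc([.1]*10)"
```

```text
clock 6.15 th 1.013 rad 127.8 lat -0.2 F [ 1.   3.3 -0. ] w 7.8 yaw -97.7 tz [ 0.042  0.018 -0.999]
[-0.0004, 0.0123, -0.0042, 0, -0.0003, 0.0113, -0.0054, 0, -0.0002, 0.0117, -0.0042, 0, -0.0002, 0.0121, -0.0031, 0, -0.0002, 0.0124, -0.0018, 0] final th 1.513 [483.7 -13.9 190. ]
clock 6.15 th 1.013 rad 127.8 lat -0.2 F [ 1.   3.3 -0. ] w 7.8 yaw -97.7 tz [ 0.042  0.018 -0.999]
[-0.0004, 0.0123, -0.0042, 0, -0.0003, 0.0113, -0.0054, 0, -0.0002, 0.0117, -0.0042, 0, -0.0002, 0.0121, -0.0031, 0, -0.0002, 0.0124, -0.0018, 0, -0.0002, 0.0125, -0.0006, 0, -0.0001, 0.0125, 0.0007, 0, -0.0001, 0.0123, 0.0019, 0, -0.0001, 0.0121, 0.0031, 0, -0.0, 0.0117, 0.0043, 0] final th 2.013 [423.7  -5.  178.2]
```

{"op": "arm_command", "data": {
  "commands": [0,0.012,-0.004,0,0,0.0115,-0.005,0,0,0.012,-0.004,0,0,0.012,-0.003,0,0,0.0125,-0.002,0]
}}

```text
clock: 6.65
position: [483.6, -14.0, 195.5]
ee_rot: [-0.659, 0.752, -0.012, 0.028]
contact_force: [3.1, 4.0, -1.0]
gripper_width: 7.6
```

```bash
python3 -c "
from h import *
arc([.1]*5)"
```

```text
clock 6.65 th 1.516 rad 130.5 lat -0.1 F [ 3.1  4.  -1. ] w 7.6 yaw -97.5 tz [ 0.059  0.019 -0.998]
[-0.0002, 0.0131, 0.0047, 0, -0.0002, 0.0125, 0.0005, 0, -0.0001, 0.0124, 0.0017, 0, -0.0001, 0.0121, 0.003, 0, -0.0001, 0.0118, 0.0042, 0] final th 2.016 [423.4  -4.9 178. ]
```

Run:
```python
from h import *
a=arm.get_image("wrist"); b=arm.get_image("side"); cv2.imwrite("pics/w4.png",np.hstack([a[:,:,::-1][180:480,170:490],cv2.resize(b[:,:,::-1][200:400,220:420],(450,450))[:300]]))
```

```text
(no output)
```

View pics/w4.png

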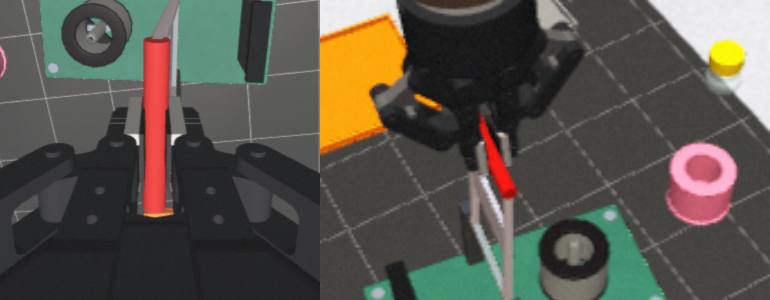

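{"op": "arm_command", "data": {
  "commands": [0,0.0125,0.002,0,0,0.0125,0.002,0,0,0.0125,0.003,0,0,0.012,0.004,0,0,0.012,0.004,0]
}}

```text
clock: 7.25
position: [422.2, -4.9, 181.5]
ee_rot: [-0.659, 0.751, -0.016, 0.033]
contact_force: [5.8, 4.6, -8.2]
gripper_width: 7.5
```

```bash
python3 -c "
from h import *
print(arm.read_state()['joints'].round(3))
arc([.1]*5)"
```

```text
[ 0.382  0.046 -0.582  0.01  -0.87  -0.519]
clock 7.25 th 2.012 rad 128.6 lat -0.2 F [ 5.8  4.6 -8.2] w 7.5 yaw -97.4 tz [ 0.07   0.02  -0.997]
[-0.0001, 0.01, 0.0085, 0, 0.0, 0.0108, 0.0063, 0, 0.0001, 0.0101, 0.0073, 0, 0.0001, 0.0094, 0.0083, 0, 0.0001, 0.0085, 0.0092, 0] final th 2.512 [376.6   2.  138.8]
```

{"op": "arm_command", "data": {
  "commands": [0,0.0105,0.007,0,0,0.0105,0.007,0,0,0.01,0.0075,0,0,0.0095,0.008,0,0,0.0085,0.009,0]
}}

```text
clock: 7.75
position: [374.3, 2.2, 139.8]
ee_rot: [-0.66, 0.75, -0.019, 0.037]
contact_force: [11.9, -4.2, -6.9]
gripper_width: 7.5
```

```bash
python3 -c "
from h import *
print(arm.read_state()['joints'].round(3))
arc([.08]*5)"
```

```text
[ 0.462  0.009 -0.756  0.026 -0.726 -0.608]
clock 7.75 th 2.516 rad 127.5 lat -0.2 F [11.9 -4.2 -6.9] w 7.5 yaw -97.3 tz [ 0.079  0.02  -0.997]
[0.0, 0.0042, 0.0095, 0, 0.0002, 0.0055, 0.0084, 0, 0.0002, 0.0048, 0.0088, 0, 0.0002, 0.0041, 0.0091, 0, 0.0002, 0.0033, 0.0094, 0] final th 2.916 [356.1   5.1  93.2]
```

{"op": "arm_command", "data": {
  "commands": [0,0.005,0.009,0,0,0.0053,0.0085,0,0,0.0048,0.009,0,0,0.004,0.009,0,0,0.0033,0.0093,0]
}}

```text
clock: 8.25
position: [355.2, 5.0, 93.5]
ee_rot: [-0.661, 0.749, -0.022, 0.039]
contact_force: [8.6, -3.1, -1.0]
gripper_width: 7.7
```

```bash
python3 -c "
from h import *
print(arm.read_state()['joints'].round(3))
arc([.05,.05,.05,.05,.04])"
```

```text
[ 0.504  0.055 -0.879  0.048 -0.551 -0.668]
clock 8.25 th 2.915 rad 125.9 lat -0.2 F [ 8.6 -3.1 -1. ] w 7.7 yaw -97.1 tz [ 0.087  0.019 -0.996]
[-0.0, 0.0009, 0.0063, 0, 0.0002, 0.0015, 0.0061, 0, 0.0002, 0.0012, 0.0061, 0, 0.0002, 0.0008, 0.0062, 0, 0.0001, 0.0005, 0.005, 0] final th 3.155 [353.    5.5  63.5]
```

{"op": "arm_command", "data": {
  "commands": [0,0.001,0.006,0,0,0.0015,0.006,0,0,0.0012,0.006,0,0,0.0008,0.006,0,0,0.0005,0.005,0]
}}

```text
clock: 8.75
position: [354.0, 5.2, 64.4]
ee_rot: [-0.662, 0.748, -0.024, 0.041]
contact_force: [5.4, -2.3, 4.3]
gripper_width: 7.9
```

```bash
python3 -c "
from h import *
print(arm.read_state()['joints'].round(3))
arc([.03,.03,.03,.03,.03])
b=arm.get_image('side'); cv2.imwrite('pics/s5.png',cv2.resize(b[:,:,::-1][250:400,180:380],(800,600)))"
```

```text
[ 0.51   0.117 -0.936  0.071 -0.428 -0.695]
clock 8.75 th -3.135 rad 123.9 lat -0.2 F [ 5.4 -2.3  4.3] w 7.9 yaw -96.9 tz [ 0.093  0.018 -0.995]
[-0.0001, 0.0013, 0.0037, 0, 0.0001, 0.0001, 0.0037, 0, 0.0001, 0.0, 0.0037, 0, 0.0001, -0.0001, 0.0037, 0, 0.0001, -0.0002, 0.0037, 0] final th -2.985 [354.5   5.3  45.7]
```

View pics/s5.png

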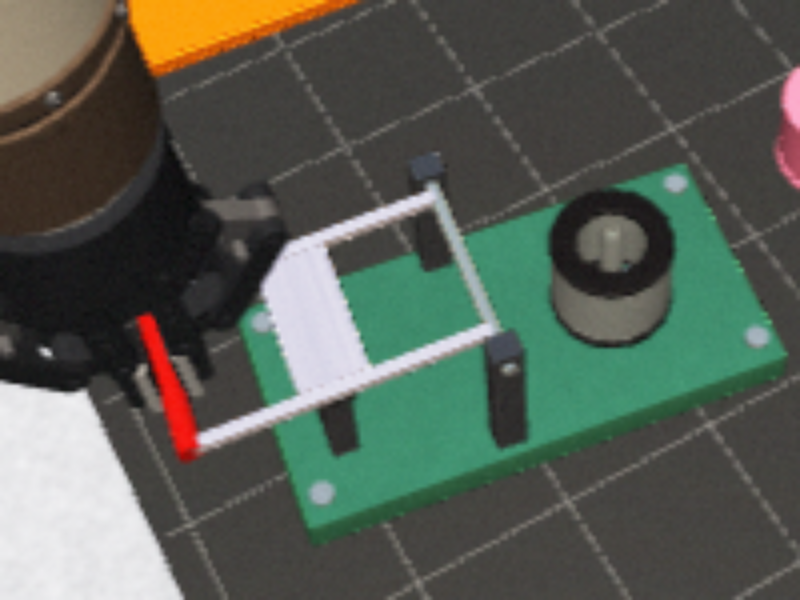

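The flap is nearly level over its rest. I lower it slowly until contact.

{"op": "arm_command", "data": {
  "commands": [0,0.0005,0.003,0,0,0,0.003,0,0,0,0.002,0,0,0,0.002,0,0,0,0.001,0]
}}

```text
clock: 9.3
position: [354.4, 4.8, 59.8]
ee_rot: [-0.663, 0.747, -0.026, 0.04]
contact_force: [-4.1, 5.5, 19.3]
gripper_width: 7.4
```

```bash
python3 -c "
from h import *
print(arm.read_state()['joints'].round(3))
arc([.02]*5)
b=arm.get_image('side'); cv2.imwrite('pics/s6.png',cv2.resize(b[:,:,::-1][250:400,180:380],(800,600)))"
```

```text
[ 0.511  0.129 -0.947  0.085 -0.407 -0.708]
clock 9.3 th -3.098 rad 123.5 lat -0.5 F [-4.1  5.5 19.3] w 7.4 yaw -96.8 tz [ 0.094  0.014 -0.995]
[-0.0005, 0.0015, 0.0024, 0, 0.0001, 0.0, 0.0025, 0, 0.0001, -0.0, 0.0025, 0, 0.0001, -0.0001, 0.0025, 0, 0.0001, -0.0001, 0.0025, 0] final th -2.998 [354.2   5.4  47.3]
```

View pics/s6.png

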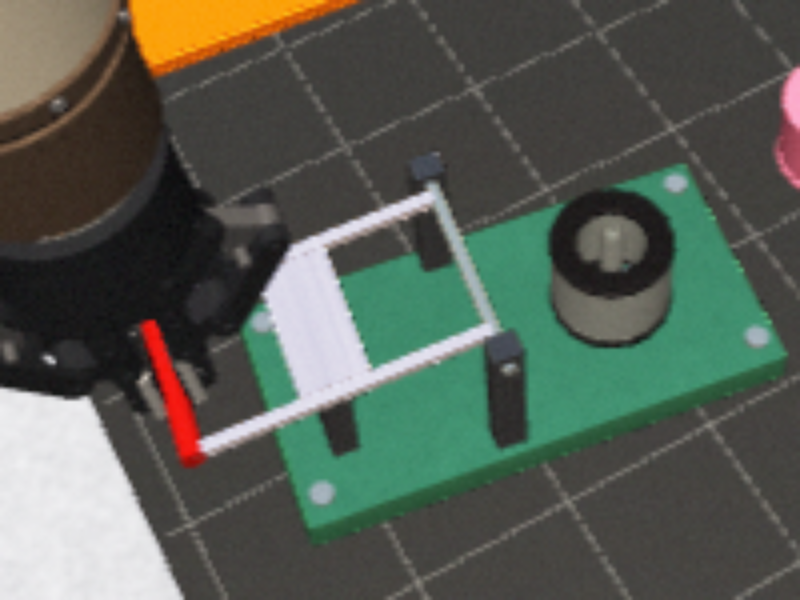

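Run:
```python
from h import *
Y=np.array([-.147,-.989,0])
p=[];  im=cv2.imread("pics/s6.png")
for th in (3.15,3.2,3.25):
    for l in (35,-35): print(th,l,[((a-b)*4).round(1) for a,b in zip(pix("side",bar(th)+l*Y),(180,250))])
# red mask extents in crop
b=im.astype(int); m=(b[...,2]>120)&(b[...,1]<60)&(b[...,0]<60); m[:300]=0;m[:,:120]=0;m[:,230:]=0
v,u=np.nonzero(m); P=np.c_[u,v]; print(P[v.argmin()],P[v.argmax()],P.mean(0))
# closed reference
for l in (35,-35): print("closed",pix("side",bar(0)+l*Y))
```

```text
3.15 35 [np.float64(178.6), np.float64(434.9)]
3.15 -35 [np.float64(135.2), np.float64(287.7)]
3.2 35 [np.float64(181.6), np.float64(442.6)]
3.2 -35 [np.float64(138.3), np.float64(295.9)]
3.25 35 [np.float64(185.3), np.float64(449.9)]
3.25 -35 [np.float64(142.1), np.float64(303.6)]
[147 320] [189 466] [173.23003096 397.474613  ]
closed [373.496612   307.02627537]
closed [355.7598954  275.31841245]
```

{"op": "arm_command", "data": {
  "commands": [0,0,0.002,0,0,0,0,0,0,0,0,0,0,0,0,0,0,0,0,0]
}}

```text
clock: 9.85
position: [354.2, 4.9, 60.7]
ee_rot: [-0.663, 0.747, -0.027, 0.041]
contact_force: [3.9, 1.3, 1.4]
gripper_width: 7.6
```

```bash
python3 -c "
from h import *
arc([.02]*5)"
```

```text
clock 9.85 th -3.105 rad 123.7 lat -0.4 F [3.9 1.3 1.4] w 7.6 yaw -96.8 tz [ 0.098  0.015 -0.995]
[-0.0004, 0.0014, 0.0024, 0, 0.0001, 0.0001, 0.0025, 0, 0.0001, 0.0, 0.0025, 0, 0.0001, -0.0, 0.0025, 0, 0.0001, -0.0001, 0.0025, 0] final th -3.005 [354.1   5.4  48.2]
```

{"op": "arm_command", "data": {
  "commands": [0,0,0,0,0,0,0,0,0,0,0,0,0,0,0,0,0,0,0,0],
  "jaw": 0.3
}}

```text
clock: 10.35
position: [345.8, -0.0, 57.2]
ee_rot: [-0.663, 0.748, -0.024, 0.031]
contact_force: [0.9, -0.8, 1.9]
gripper_width: 25.5
```

```bash
python3 -c "
from h import *
arc([.02]*5)
b=arm.get_image('side'); cv2.imwrite('pics/s7.png',cv2.resize(b[:,:,::-1][250:400,180:380],(800,600)))
a=arm.get_image('wrist'); cv2.imwrite('pics/w7.png',a[:,:,::-1])"
```

```text
clock 10.35 th -3.081 rad 131.4 lat -6.5 F [ 0.9 -0.8  1.9] w 25.5 yaw -96.9 tz [ 0.079  0.005 -0.997]
[-0.0063, -0.0066, 0.0027, 0, 0.0, -0.0, 0.0025, 0, 0.0, -0.0001, 0.0025, 0, 0.0, -0.0001, 0.0025, 0, 0.0, -0.0002, 0.0025, 0] final th -2.981 [354.5   5.3  45.2]
```

View pics/s7.png

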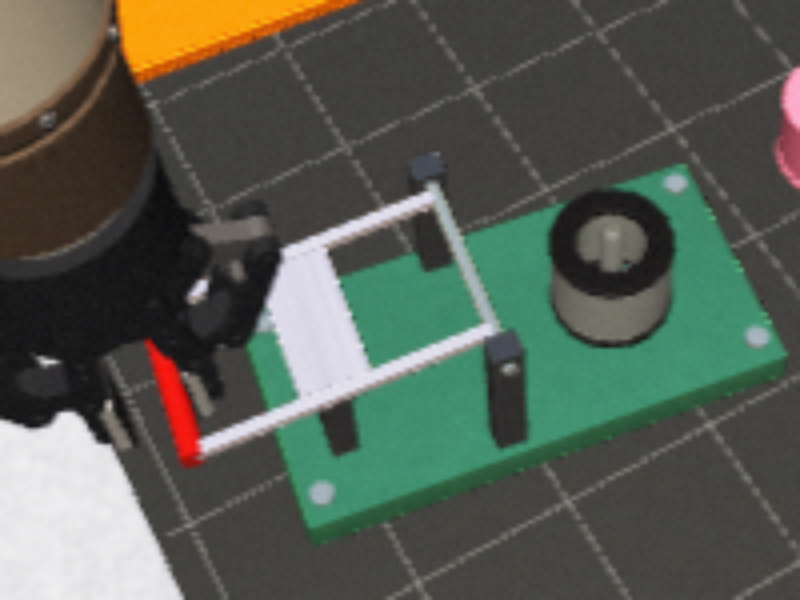

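View pics/w7.png

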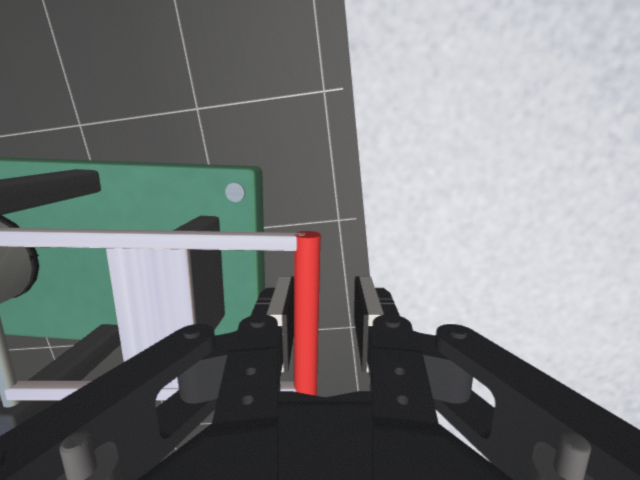

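```bash
cat >> h.py <<'E'
def go(target,dyaw=0,n=5,w=None):
    """rows with constant world steps to target, roll dyaw total (tool-z positive), full R"""
    p,r=pose(); d=(np.array(target,float)-p)/n; out=[]
    for k in range(n):
        Rk=(r*R.from_euler('z',dyaw*k/n,degrees=True)).as_matrix()
        out+=[float(round(v/1000,4)) for v in Rk.T@d]+[round(dyaw/n,2)]
    s=arm.read_state(); print("clock",s["clock"],p.round(1),"yaw",round(yaw(r),1),"tz",r.as_matrix()[:,2].round(3),"F",s["contact_force"].round(1),"w",round(s["gripper_width"],1),"j",s["joints"].round(2)); print(out)
E
python3 -c "
from h import *
p,r=pose()
go(p+[7,2,0],n=1); go(p+[7,2,100],n=5)"
```

```text
clock 10.45 [345.9   0.   57.3] yaw -96.9 tz [ 0.079  0.005 -0.997] F [0.2 0.9 0.2] w 25.7 j [ 0.51  0.13 -0.96  0.09 -0.41 -0.71]
[-0.0028, -0.0067, 0.0006, 0.0]
clock 10.45 [345.9   0.   57.3] yaw -96.9 tz [ 0.079  0.005 -0.997] F [0.2 0.9 0.2] w 25.7 j [ 0.51  0.13 -0.96  0.09 -0.41 -0.71]
[-0.0008, -0.0029, -0.0198, 0.0, -0.0008, -0.0029, -0.0198, 0.0, -0.0008, -0.0029, -0.0198, 0.0, -0.0008, -0.0029, -0.0198, 0.0, -0.0008, -0.0029, -0.0198, 0.0]
```

{"op": "arm_command", "data": {
  "commands": [-0.003,-0.007,0,0,0,-0.0015,-0.015,0,0,-0.0015,-0.02,0,0,-0.0015,-0.02,0,0,-0.0015,-0.02,0]
}}

```text
clock: 10.95
position: [352.1, 0.2, 133.1]
ee_rot: [-0.663, 0.748, -0.023, 0.025]
contact_force: [-0.3, -0.1, -0.2]
gripper_width: 25.6
```

```bash
python3 -c "
from h import *
p,r=pose()
print((p-OFF-[0,0,0]))
go(S+[0,0,160],n=5)
b=arm.get_image('side'); cv2.imwrite('pics/s8.png',cv2.resize(b[:,:,::-1][250:400,180:380],(800,600)))"
```

```text
[350.92903949   0.49182642 152.93947014]
clock 10.95 [3.521e+02 2.000e-01 1.331e+02] yaw -96.9 tz [ 0.068 -0.001 -0.998] F [-0.3 -0.1 -0.2] w 25.6 j [ 0.5  -0.02 -0.81  0.05 -0.72 -0.66]
[-0.0001, -0.0381, -0.0028, 0.0, -0.0001, -0.0381, -0.0028, 0.0, -0.0001, -0.0381, -0.0028, 0.0, -0.0001, -0.0381, -0.0028, 0.0, -0.0001, -0.0381, -0.0028, 0.0]
```

View pics/s8.png

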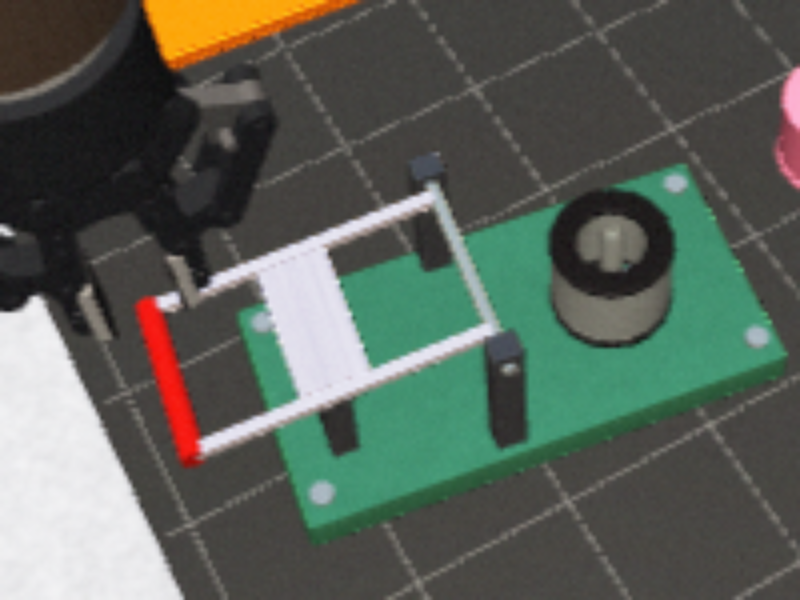

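```bash
python3 -c "
from h import *
go([548,44,115],n=5)"
```

```text
clock 11.0 [354.5   1.2 136.2] yaw -96.8 tz [ 0.075  0.002 -0.997] F [0.7 0.5 3.3] w 25.5 j [ 0.5  -0.02 -0.81  0.05 -0.72 -0.66]
[-0.0131, -0.037, 0.0071, 0.0, -0.0131, -0.037, 0.0071, 0.0, -0.0131, -0.037, 0.0071, 0.0, -0.0131, -0.037, 0.0071, 0.0, -0.0131, -0.037, 0.0071, 0.0]
```

{"op": "arm_command", "data": {
  "commands": [-0.013,-0.037,0.007,0,-0.013,-0.037,0.007,0,-0.013,-0.037,0.007,0,-0.013,-0.037,0.007,0,-0.013,-0.037,0.007,0],
  "jaw": 0.85
}}

```text
clock: 11.5
position: [552.0, 43.9, 116.6]
ee_rot: [-0.663, 0.747, -0.024, 0.03]
contact_force: [-0.0, 1.1, 1.1]
gripper_width: 72.7
```

Run:
```python
from h import *
np.set_printoptions(precision=2,suppress=True)
p,r=pose(); go(S+[0,0,110],dyaw=-88.5,n=11)
i=arm.camera_info("wrist"); im=arm.get_image("wrist"); o=im[:,:,::-1].copy()
print("cam",i["world_from_camera"][:3,3]); u=pix("wrist",S+[0,0,64],i); print(u)
cv2.imwrite("pics/w9.png",o); x,y=[int(a) for a in u]; y=max(60,min(420,y));x=max(80,min(560,x))
cv2.imwrite("pics/w9c.png",cv2.resize(o[y-60:y+60,x-80:x+80],(800,600),interpolation=cv2.INTER_CUBIC))
```

```text
clock 11.5 [552.   43.9 116.6] yaw -96.8 tz [ 0.08  0.   -1.  ] F [-0.   1.1  1.1] w 72.7 j [ 0.39  0.34 -0.39  0.04 -0.76 -0.53]
[0.0061, 0.0004, 0.0005, -8.05, 0.006, 0.0013, 0.0005, -8.05, 0.0057, 0.0021, 0.0005, -8.05, 0.0054, 0.0029, 0.0005, -8.05, 0.0049, 0.0036, 0.0005, -8.05, 0.0044, 0.0043, 0.0005, -8.05, 0.0037, 0.0048, 0.0005, -8.05, 0.003, 0.0053, 0.0005, -8.05, 0.0022, 0.0057, 0.0005, -8.05, 0.0014, 0.0059, 0.0005, -8.05, 0.0006, 0.0061, 0.0005, -8.05]
cam [532.1  -22.3  258.14]
[338.92 134.04]
```

View pics/w9c.png

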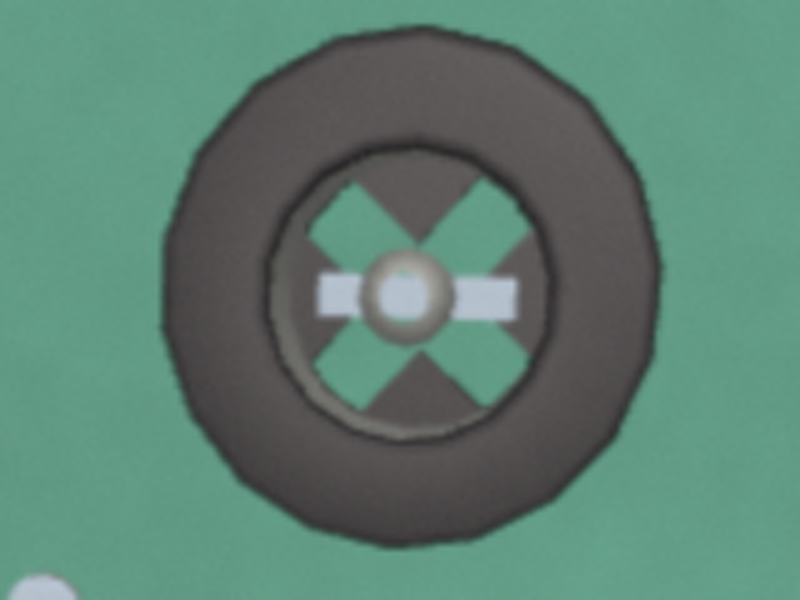

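The wrist view straight down into the reel shows the cross pin horizontal at crop (318–517, 297). The cross-hole arms lie at ±46°. The reel therefore needs a turn of about 45° (roll −44°). I go above the reel with the jaws 22° short of the stand's y axis, so the turn ends 22° past it.

```bash
sed -i 's/^S=np.*$/S=np.array([539.7,-22.1,0]); SX=np.array([-.989,.147,0]); H=S+65*SX+[0,0,85]; SP=np.array([538.7,-23,0])/' h.py; python3 -c "
from h import *
go(SP+[1.5,0,130],dyaw=-66,n=10)"
```

```text
clock 11.55 [558.7  45.7 115.9] yaw -96.7 tz [ 0.082  0.004 -0.997] F [8.1 0.7 1.6] w 72.5 j [ 0.39  0.35 -0.38  0.04 -0.76 -0.53]
[0.007, 0.0009, -0.0016, -6.6, 0.0069, 0.0017, -0.0016, -6.6, 0.0066, 0.0025, -0.0016, -6.6, 0.0063, 0.0032, -0.0016, -6.6, 0.0059, 0.0039, -0.0016, -6.6, 0.0054, 0.0046, -0.0016, -6.6, 0.0048, 0.0052, -0.0016, -6.6, 0.0042, 0.0057, -0.0016, -6.6, 0.0035, 0.0061, -0.0016, -6.6, 0.0028, 0.0065, -0.0016, -6.6]
```

{"op": "arm_command", "data": {
  "commands": [0.007,0.001,-0.003,-6.6,0.007,0.002,-0.003,-6.6,0.0066,0.0025,-0.003,-6.6,0.0063,0.0032,-0.002,-6.6,0.006,0.004,-0.002,-6.6]
}}

```text
clock: 12.05
position: [550.9, 10.7, 122.3]
ee_rot: [0.855, -0.518, 0.031, -0.02]
contact_force: [-0.7, -0.1, -0.2]
gripper_width: 72.7
```

{"op": "arm_command", "data": {
  "commands": [0.0054,0.0046,-0.0016,-6.6,0.005,0.005,-0.0016,-6.6,0.0042,0.0057,0,-6.6,0.0035,0.006,0,-6.6,0.003,0.0065,0,-6.6]
}}

```text
clock: 12.55
position: [542.4, -25.8, 122.2]
ee_rot: [0.97, -0.242, 0.033, -0.009]
contact_force: [0.4, 0.1, -0.0]
gripper_width: 72.8
```

```bash
python3 -c "
from h import *
p,r=pose(); tz=r.as_matrix()[:,2]
T=SP+[0,0,45]+19*tz; print(T)
go([T[0],T[1],p[2]],n=1); go(T+[0,0,0],n=10)"
```

```text
[539.98817226 -22.98115022  26.04372777]
clock 12.55 [542.4 -25.8 122.2] yaw -28.1 tz [ 0.068  0.001 -0.998] F [ 0.4  0.1 -0. ] w 72.8 j [ 0.26  0.32 -0.4   0.02 -0.78  0.81]
[-0.0034, -0.0013, -0.0002, 0.0]
clock 12.55 [542.4 -25.8 122.2] yaw -28.1 tz [ 0.068  0.001 -0.998] F [ 0.4  0.1 -0. ] w 72.8 j [ 0.26  0.32 -0.4   0.02 -0.78  0.81]
[-0.0009, 0.0002, 0.0096, 0.0, -0.0009, 0.0002, 0.0096, 0.0, -0.0009, 0.0002, 0.0096, 0.0, -0.0009, 0.0002, 0.0096, 0.0, -0.0009, 0.0002, 0.0096, 0.0, -0.0009, 0.0002, 0.0096, 0.0, -0.0009, 0.0002, 0.0096, 0.0, -0.0009, 0.0002, 0.0096, 0.0, -0.0009, 0.0002, 0.0096, 0.0, -0.0009, 0.0002, 0.0096, 0.0]
```

{"op": "arm_command", "data": {
  "commands": [-0.003,-0.001,0.005,0,-0.0005,0.0003,0.01,0,-0.0005,0.0003,0.01,0,-0.0005,0.0003,0.01,0,0,0,0,0]
}}

```text
clock: 13.05
position: [539.4, -23.4, 81.9]
ee_rot: [0.969, -0.245, 0.031, -0.008]
contact_force: [-0.4, 0.2, 0.2]
gripper_width: 72.6
```

Run:
```python
from h import *
p,r=pose(); tz=r.as_matrix()[:,2]
T=SP+[0,0,46]+19*tz; print(T); go(T,n=5)
i=arm.camera_info("wrist"); im=arm.get_image("wrist"); o=im[:,:,::-1].copy()
for z in (64,): 
    u=pix("wrist",SP+[0,0,64],i); print(u); cv2.circle(o,tuple(int(a) for a in u),4,(0,255,255),1)
cv2.imwrite("pics/w10.png",o)
```

```text
[539.90839033 -22.9905878   27.03846778]
clock 13.05 [539.4 -23.4  81.9] yaw -28.4 tz [ 0.064  0.    -0.998] F [-0.4  0.2  0.2] w 72.6 j [ 0.27  0.38 -0.45  0.03 -0.68  0.79]
[-0.0006, 0.0002, 0.0109, 0.0, -0.0006, 0.0002, 0.0109, 0.0, -0.0006, 0.0002, 0.0109, 0.0, -0.0006, 0.0002, 0.0109, 0.0, -0.0006, 0.0002, 0.0109, 0.0]
[327.91104756 280.58614495]
```

View pics/w10.png

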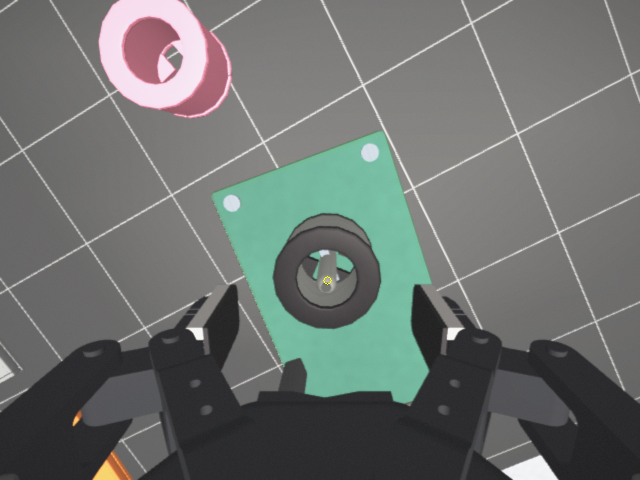

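The reel is centred between the pads: flange centre at (327,278), pads at u=238 and 413. I descend and grip.

{"op": "arm_command", "data": {
  "commands": [-0.0005,0.0002,0.011,0,-0.0005,0.0002,0.011,0,-0.0005,0.0002,0.011,0,-0.0005,0.0002,0.011,0,-0.0005,0.0002,0.01,0]
}}

```text
clock: 13.6
position: [542.4, -22.3, 25.6]
ee_rot: [0.969, -0.245, 0.033, -0.009]
contact_force: [-1.4, -0.3, 0.1]
gripper_width: 72.5
```

Run:
```python
from h import *
p,r=pose(); tz=r.as_matrix()[:,2]
T=SP+[0,0,46]+19*tz; print(T); go(T,n=1)
```

```text
[540.00395028 -22.97446904  27.04481438]
clock 13.6 [542.4 -22.3  25.6] yaw -28.4 tz [ 0.069  0.001 -0.998] F [-1.4 -0.3  0.1] w 72.5 j [ 0.27  0.46 -0.5   0.03 -0.54  0.78]
[-0.0018, 0.0017, -0.0016, 0.0]
```

{"op": "arm_command", "data": {
  "commands": [-0.002,0.0015,-0.002,0,0,0,0,0,0,0,0,0,0,0,0,0,0,0,0,0],
  "jaw": 0.4
}}

```text
clock: 14.1
position: [538.1, -23.0, 26.9]
ee_rot: [0.969, -0.245, 0.031, -0.008]
contact_force: [-1.0, 0.4, -2.0]
gripper_width: 53.4
```

Run:
```python
from h import *
p,r=pose(); go(p,dyaw=-45,n=8)
im=arm.get_image("wrist"); cv2.imwrite("pics/w11.png",im[:,:,::-1])
```

```text
clock 14.1 [538.1 -23.   26.9] yaw -28.4 tz [ 0.065  0.    -0.998] F [-1.   0.4 -2. ] w 53.4 j [ 0.27  0.46 -0.51  0.03 -0.54  0.78]
[0.0, 0.0, 0.0, -5.62, 0.0, 0.0, 0.0, -5.62, 0.0, 0.0, 0.0, -5.62, 0.0, 0.0, 0.0, -5.62, 0.0, 0.0, 0.0, -5.62, 0.0, 0.0, 0.0, -5.62, 0.0, 0.0, 0.0, -5.62, 0.0, 0.0, 0.0, -5.62]
```

View pics/w11.png

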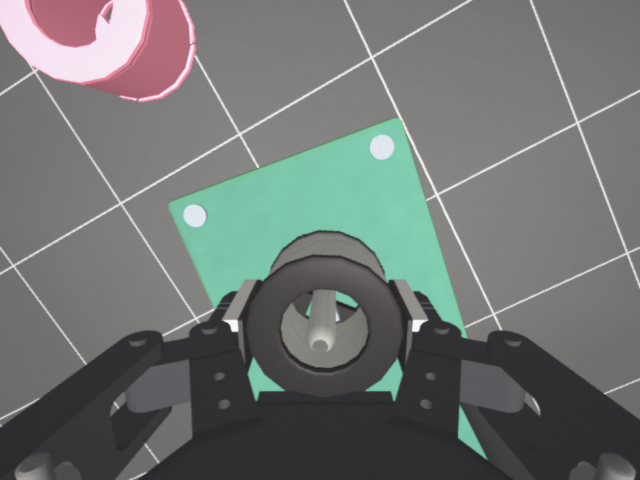

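Gripped at 53.4 mm. I turn the reel −45°.

{"op": "arm_command", "data": {
  "commands": [0,0,0,-4.5,0,0,0,-4.5,0,0,0,-4.5,0,0,0,-4.5,0,0,0,-4.5]
}}

```text
clock: 14.65
position: [539.0, -23.0, 26.9]
ee_rot: [0.998, -0.044, 0.033, -0.002]
contact_force: [0.7, -0.9, -1.2]
gripper_width: 53.4
```

Run:
```python
from h import *
p,r=pose(); go(p,n=1)
```

```text
clock 14.65 [539.  -23.   26.9] yaw -5.0 tz [ 0.067  0.001 -0.998] F [ 0.7 -0.9 -1.2] w 53.4 j [ 0.27  0.46 -0.51  0.03 -0.54  1.19]
[0.0, 0.0, 0.0, 0.0]
```

Turned 23.4° so far, with low forces; 21.5° remain.

{"op": "arm_command", "data": {
  "commands": [0,0,0,-4.3,0,0,0,-4.3,0,0,0,-4.3,0,0,0,-4.2,0,0,0,-4]
}}

```text
clock: 15.15
position: [539.5, -22.7, 27.4]
ee_rot: [0.989, 0.147, 0.034, 0.004]
contact_force: [-0.5, -0.0, 0.1]
gripper_width: 53.2
```

{"op": "arm_command", "data": {
  "commands": [0,0,0,0,0,0,0,0,0,0,0,0,0,0,0,0,0,0,0,0],
  "jaw": 0.85
}}

```text
clock: 15.65
position: [540.7, -22.6, 28.2]
ee_rot: [0.989, 0.146, 0.035, 0.004]
contact_force: [0.1, -0.2, 0.3]
gripper_width: 72.6
```

Run:
```python
from h import *
p,r=pose(); tz=r.as_matrix()[:,2]
T=SP+[0,0,46]+19*tz; print(T); go(T,n=1)
im=arm.get_image("wrist"); cv2.imwrite("pics/w12.png",im[:,:,::-1]); cv2.imwrite("pics/w12c.png",cv2.resize(im[240:400,230:430,::-1],(800,640)))
```

```text
[540.04960932 -22.96570024  27.04802442]
clock 15.65 [540.7 -22.6  28.2] yaw 16.8 tz [ 0.071  0.002 -0.997] F [ 0.1 -0.2  0.3] w 72.6 j [ 0.27  0.46 -0.5   0.03 -0.54  1.57]
[-0.0009, 0.0001, 0.0011, 0.0]
```

View pics/w12c.png

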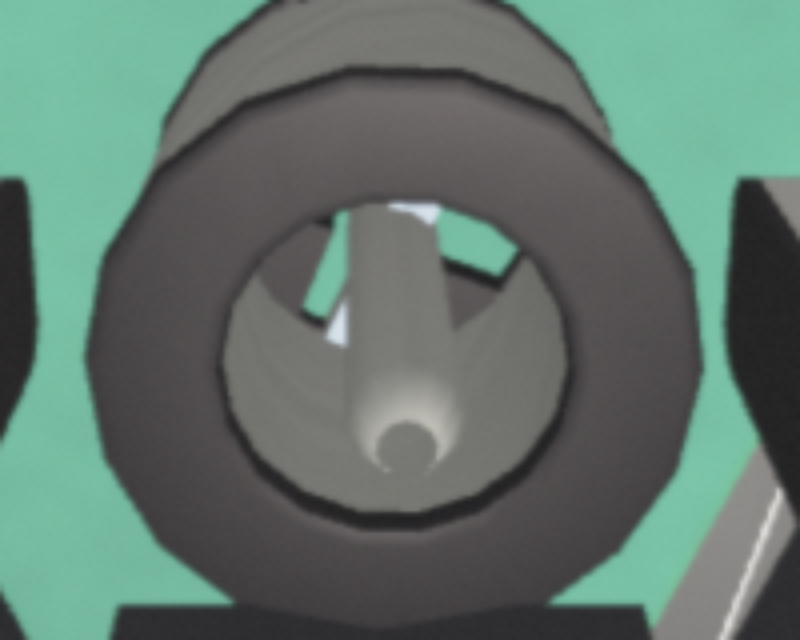

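The turn was 45.2°, and the reel has settled on its base. I regrip and do a test lift.

{"op": "arm_command", "data": {
  "commands": [-0.001,0,0.0005,0,0,0,0,0,0,0,0,0,0,0,0,0,0,0,0,0],
  "jaw": 0.4
}}

```text
clock: 16.2
position: [539.6, -23.1, 28.3]
ee_rot: [0.989, 0.145, 0.035, 0.004]
contact_force: [0.7, -0.1, 1.0]
gripper_width: 53.5
```

Run:
```python
from h import *
p,r=pose(); go(p+[0,0,12],n=5)
```

```text
clock 16.2 [539.6 -23.1  28.3] yaw 16.8 tz [ 0.071  0.002 -0.997] F [ 0.7 -0.1  1. ] w 53.5 j [ 0.27  0.45 -0.51  0.03 -0.54  1.57]
[0.0002, 0.0, -0.0024, 0.0, 0.0002, 0.0, -0.0024, 0.0, 0.0002, 0.0, -0.0024, 0.0, 0.0002, 0.0, -0.0024, 0.0, 0.0002, 0.0, -0.0024, 0.0]
```

{"op": "arm_command", "data": {
  "commands": [0.0002,0,-0.0024,0,0.0002,0,-0.0024,0,0.0002,0,-0.0024,0,0.0002,0,-0.0024,0,0.0002,0,-0.0024,0]
}}

```text
clock: 16.7
position: [538.1, -23.3, 39.4]
ee_rot: [0.989, 0.145, 0.033, 0.004]
contact_force: [0.2, -0.1, -3.0]
gripper_width: 53.4
```

Run:
```python
from h import *
p,r=pose(); go(p+[0,0,12],n=5)
b=arm.get_image('side'); cv2.imwrite('pics/s13.png',cv2.resize(b[:,:,::-1][240:390,250:450],(800,600)))
```

```text
clock 16.7 [538.1 -23.3  39.4] yaw 16.7 tz [ 0.067  0.001 -0.998] F [ 0.2 -0.1 -3. ] w 53.4 j [ 0.27  0.44 -0.5   0.03 -0.57  1.57]
[0.0002, 0.0, -0.0024, 0.0, 0.0002, 0.0, -0.0024, 0.0, 0.0002, 0.0, -0.0024, 0.0, 0.0002, 0.0, -0.0024, 0.0, 0.0002, 0.0, -0.0024, 0.0]
```

View pics/s13.png

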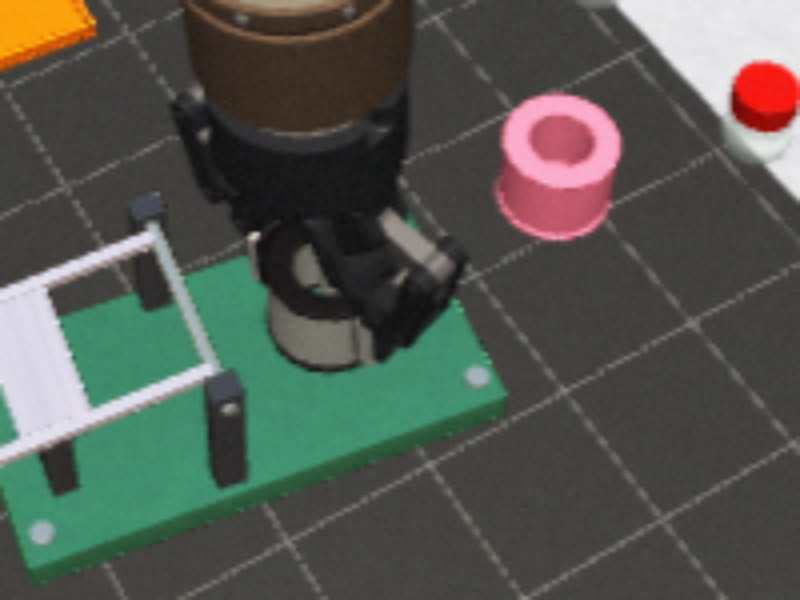

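Risen 11 mm with only −3 N (the reel's weight), so it is past the pin. I lift on.

{"op": "arm_command", "data": {
  "commands": [0.0005,0,-0.004,0,0.0003,0,-0.004,0,0.0003,0,-0.004,0,0.0003,0,-0.004,0,0.0003,0,-0.004,0]
}}

```text
clock: 17.25
position: [538.7, -22.7, 61.5]
ee_rot: [0.989, 0.145, 0.034, 0.004]
contact_force: [0.9, -0.7, -2.3]
gripper_width: 53.6
```

Run:
```python
from h import *
p,r=pose(); go([539,-23,p[2]+30],n=5)
```

```text
clock 17.25 [538.7 -22.7  61.5] yaw 16.7 tz [ 0.068  0.001 -0.998] F [ 0.9 -0.7 -2.3] w 53.6 j [ 0.27  0.4  -0.48  0.03 -0.63  1.57]
[0.0004, 0.0002, -0.006, 0.0, 0.0004, 0.0002, -0.006, 0.0, 0.0004, 0.0002, -0.006, 0.0, 0.0004, 0.0002, -0.006, 0.0, 0.0004, 0.0002, -0.006, 0.0]
```

{"op": "arm_command", "data": {
  "commands": [0.0004,0.0002,-0.007,0,0.0004,0,-0.007,0,0.0004,0,-0.007,0,0.0005,0,-0.01,0,0.0005,0,-0.01,0]
}}

```text
clock: 17.75
position: [537.1, -22.2, 105.5]
ee_rot: [0.989, 0.145, 0.033, 0.004]
contact_force: [0.4, 0.0, -2.6]
gripper_width: 53.3
```

Run:
```python
from h import *
p,r=pose(); go(p+[0,0,25],n=2); plan([472,267,130],17)
b=arm.get_image('side'); cv2.imwrite('pics/s14.png',cv2.resize(b[:,:,::-1][210:360,250:450],(800,600)))
for c in ("side",):
    for q in arm.place_of(c,"orange_tray")[:2]: print(world(c,q["centre"]))
```

```text
clock 17.75 [537.1 -22.2 105.5] yaw 16.7 tz [ 0.066  0.001 -0.998] F [ 0.4  0.  -2.6] w 53.3 j [ 0.27  0.34 -0.43  0.02 -0.74  1.57]
[0.0008, 0.0002, -0.0125, 0.0, 0.0008, 0.0002, -0.0125, 0.0]
0.003, -0.0422, -0.0035, -0.04, 0.003, -0.0422, -0.0035, -0.04, 0.003, -0.0422, -0.0035, -0.04, 0.0031, -0.0422, -0.0035, -0.04, 0.0031, -0.0422, -0.0035, -0.04
0.0031, -0.0422, -0.0035, -0.04, 0.0032, -0.0422, -0.0035, -0.04
[473.23475834 265.3698903   -1.80515553]
[379.93793909 429.54027806  -1.56577966]
```

View pics/s14.png

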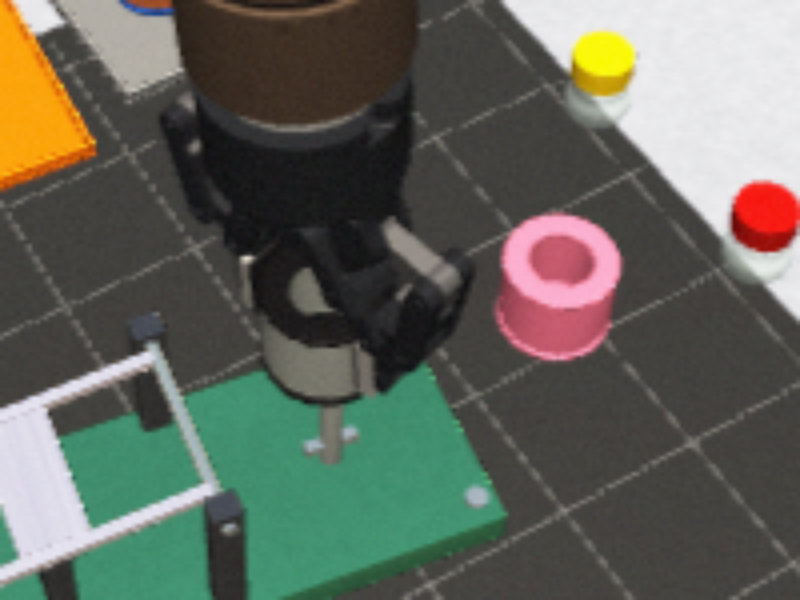

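The reel is off the spindle; the bare pin shows at (330,440) in the crop. I carry it to the large orange tray at about (472,268).

Run:
```python
from h import *
go([472,267,125],n=12)
```

```text
clock 17.85 [538.5 -22.  106.6] yaw 16.7 tz [ 0.07   0.002 -0.998] F [ 0.5  0.2 -2.2] w 53.2 j [ 0.27  0.34 -0.43  0.03 -0.74  1.57]
[0.0017, -0.0246, -0.0019, 0.0, 0.0017, -0.0246, -0.0019, 0.0, 0.0017, -0.0246, -0.0019, 0.0, 0.0017, -0.0246, -0.0019, 0.0, 0.0017, -0.0246, -0.0019, 0.0, 0.0017, -0.0246, -0.0019, 0.0, 0.0017, -0.0246, -0.0019, 0.0, 0.0017, -0.0246, -0.0019, 0.0, 0.0017, -0.0246, -0.0019, 0.0, 0.0017, -0.0246, -0.0019, 0.0, 0.0017, -0.0246, -0.0019, 0.0, 0.0017, -0.0246, -0.0019, 0.0]
```

{"op": "arm_command", "data": {
  "commands": [0.0015,-0.01,-0.005,0,0.0017,-0.02,-0.005,0,0.0017,-0.025,-0.003,0,0.0017,-0.025,-0.003,0,0.0017,-0.025,-0.002,0]
}}

```text
clock: 18.35
position: [513.2, 83.6, 123.7]
ee_rot: [0.989, 0.142, 0.033, 0.004]
contact_force: [0.4, 0.6, -2.9]
gripper_width: 53.5
```

{"op": "arm_command", "data": {
  "commands": [0.0017,-0.025,-0.002,0,0.0017,-0.025,-0.002,0,0.0017,-0.025,-0.002,0,0.0017,-0.025,-0.002,0,0.0017,-0.025,-0.002,0]
}}

```text
clock: 18.85
position: [481.3, 213.1, 132.2]
ee_rot: [0.989, 0.143, 0.032, 0.005]
contact_force: [0.5, -0.4, -1.5]
gripper_width: 53.6
```

Run:
```python
from h import *
go([472,267,125],n=5)
```

```text
clock 18.85 [481.3 213.1 132.2] yaw 16.5 tz [ 0.065  0.    -0.998] F [ 0.5 -0.4 -1.5] w 53.6 j [ 0.75  0.29 -0.44  0.06 -0.8   1.06]
[0.0012, -0.0109, 0.0013, 0.0, 0.0012, -0.0109, 0.0013, 0.0, 0.0012, -0.0109, 0.0013, 0.0, 0.0012, -0.0109, 0.0013, 0.0, 0.0012, -0.0109, 0.0013, 0.0]
```

{"op": "arm_command", "data": {
  "commands": [0.0012,-0.018,0.006,0,0.0012,-0.018,0.006,0,0.0012,-0.015,0.01,0,0,0,0.01,0,0,0,0.01,0]
}}

```text
clock: 19.35
position: [470.9, 271.1, 89.2]
ee_rot: [0.989, 0.146, 0.034, 0.003]
contact_force: [0.1, -0.1, -2.1]
gripper_width: 53.1
```

Run:
```python
from h import *
p,r=pose(); go([472.5,268,30],n=5)
i=arm.camera_info("wrist"); im=arm.get_image("wrist"); o=im[:,:,::-1].copy()
cv2.imwrite("pics/w15.png",o)
b=arm.get_image('side'); cv2.imwrite('pics/s15.png',cv2.resize(b[:,:,::-1][130:280,140:340],(800,600)))
```

```text
clock 19.35 [470.9 271.1  89.2] yaw 16.8 tz [ 0.068  0.003 -0.998] F [ 0.1 -0.1 -2.1] w 53.1 j [ 0.85  0.37 -0.45  0.08 -0.7   0.96]
[-0.0007, 0.0005, 0.0118, 0.0, -0.0007, 0.0005, 0.0118, 0.0, -0.0007, 0.0005, 0.0118, 0.0, -0.0007, 0.0005, 0.0118, 0.0, -0.0007, 0.0005, 0.0118, 0.0]
```

View pics/w15.png

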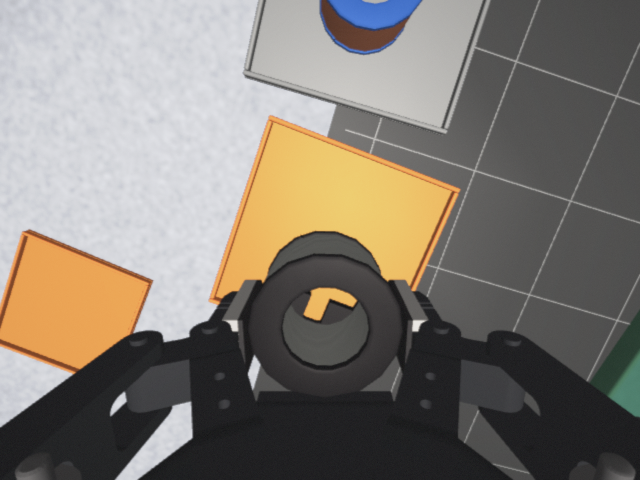

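View pics/s15.png

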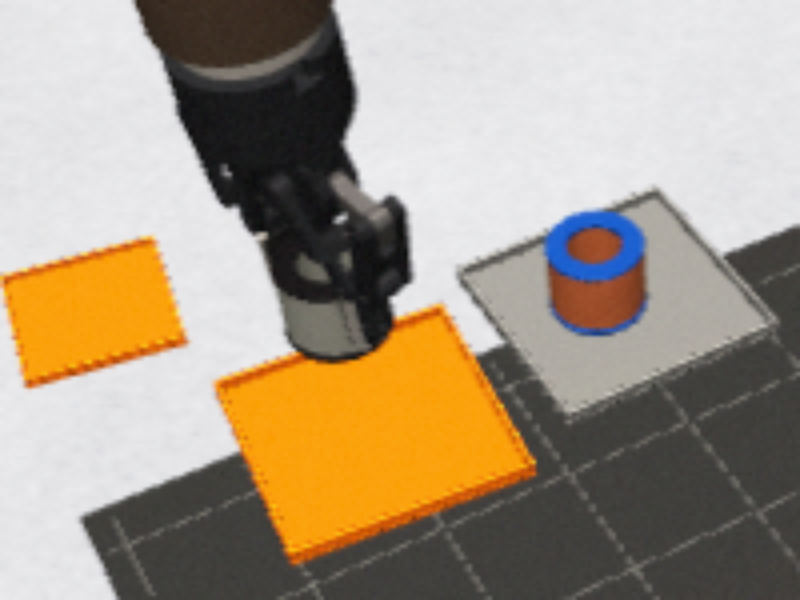

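Above the large orange tray; the reel sits roughly upright in the pads. I lower it.

{"op": "arm_command", "data": {
  "commands": [-0.0007,0.0005,0.013,0,-0.0007,0.0005,0.013,0,-0.0007,0.0005,0.013,0,-0.0007,0.0005,0.013,0,-0.0007,0.0005,0.01,0]
}}

```text
clock: 19.95
position: [474.4, 263.9, 25.9]
ee_rot: [0.989, 0.143, 0.034, 0.004]
contact_force: [0.4, 0.1, -1.1]
gripper_width: 53.3
```

Run:
```python
from h import *
p,r=pose(); go([472.5,268,11.5],n=5)
```

```text
clock 19.95 [474.4 263.9  25.9] yaw 16.5 tz [ 0.069  0.003 -0.998] F [ 0.4  0.1 -1.1] w 53.3 j [ 0.83  0.47 -0.52  0.1  -0.54  0.94]
[-0.0003, -0.0009, 0.0028, 0.0, -0.0003, -0.0009, 0.0028, 0.0, -0.0003, -0.0009, 0.0028, 0.0, -0.0003, -0.0009, 0.0028, 0.0, -0.0003, -0.0009, 0.0028, 0.0]
```

{"op": "arm_command", "data": {
  "commands": [-0.0003,-0.001,0.003,0,-0.0003,-0.001,0.003,0,-0.0003,-0.001,0.003,0,-0.0003,0,0.002,0,0,0,0.0015,0]
}}

```text
clock: 20.45
position: [474.0, 265.8, 12.8]
ee_rot: [0.989, 0.142, 0.034, 0.004]
contact_force: [-0.4, 0.9, -2.4]
gripper_width: 53.0
```

Run:
```python
from h import *
p,r=pose(); go([472.5,268,11.5],n=1)
b=arm.get_image('side'); cv2.imwrite('pics/s16.png',cv2.resize(b[:,:,::-1][150:300,140:340],(800,600)))
```

```text
clock 20.45 [474.  265.8  12.8] yaw 16.4 tz [ 0.069  0.002 -0.998] F [-0.4  0.9 -2.4] w 53.0 j [ 0.84  0.49 -0.53  0.1  -0.51  0.93]
[-0.0009, -0.0025, 0.0012, 0.0]
```

View pics/s16.png

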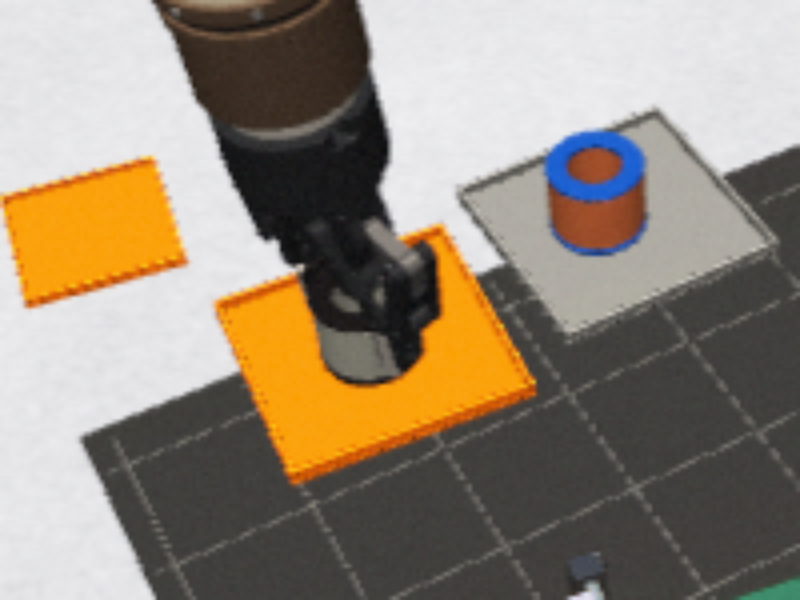

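Centred in the tray, not yet in contact (Fz −2.4). I feel down in 1 mm steps.

{"op": "arm_command", "data": {
  "commands": [0,0,0.001,0,0,0,0.001,0,0,0,0.001,0,0,0,0.0005,0,0,0,0,0]
}}

```text
clock: 21.0
position: [474.4, 266.2, 11.4]
ee_rot: [0.989, 0.143, 0.035, 0.003]
contact_force: [-0.4, -0.3, -2.2]
gripper_width: 53.8
```

{"op": "arm_command", "data": {
  "commands": [0,0,0.001,0,0,0,0.001,0,0,0,0.001,0,0,0,0.001,0,0,0,0.001,0]
}}

```text
clock: 21.5
position: [474.7, 266.3, 11.2]
ee_rot: [0.989, 0.143, 0.036, 0.004]
contact_force: [-4.2, -1.8, 7.6]
gripper_width: 53.4
```

Run:
```python
from h import *
p,r=pose(); go([472.5,268,11.5],n=1)
```

```text
clock 21.5 [474.7 266.3  11.2] yaw 16.5 tz [ 0.072  0.003 -0.997] F [-4.2 -1.8  7.6] w 53.4 j [ 0.84  0.49 -0.53  0.11 -0.5   0.93]
[-0.0016, -0.0022, -0.0004, 0.0]
```

Contact felt: Fz went from −2.2 to +7.6 N at TCP z=11.2, as predicted. One zero call to relax, then release.

{"op": "arm_command", "data": {
  "commands": [0,0,0,0,0,0,0,0,0,0,0,0,0,0,0,0,0,0,0,0]
}}

```text
clock: 22.0
position: [474.9, 266.6, 11.3]
ee_rot: [0.989, 0.143, 0.036, 0.003]
contact_force: [-2.0, -0.4, 1.3]
gripper_width: 53.3
```

{"op": "arm_command", "data": {
  "commands": [0,0,0,0,0,0,0,0,0,0,0,0,0,0,0,0,0,0,0,0],
  "jaw": 0.85
}}

```text
clock: 22.5
position: [475.9, 267.5, 11.5]
ee_rot: [0.989, 0.144, 0.037, 0.003]
contact_force: [-0.4, -0.4, -0.4]
gripper_width: 73.1
```

Run:
```python
from h import *
p,r=pose(); go(p+[0,0,60],n=5)
im=arm.get_image("wrist"); cv2.imwrite("pics/w17.png",im[:,:,::-1])
```

```text
clock 22.5 [475.9 267.5  11.5] yaw 16.6 tz [ 0.074  0.005 -0.997] F [-0.4 -0.4 -0.4] w 73.1 j [ 0.84  0.49 -0.53  0.11 -0.5   0.93]
[0.0009, 0.0002, -0.012, 0.0, 0.0009, 0.0002, -0.012, 0.0, 0.0009, 0.0002, -0.012, 0.0, 0.0009, 0.0002, -0.012, 0.0, 0.0009, 0.0002, -0.012, 0.0]
```

View pics/w17.png

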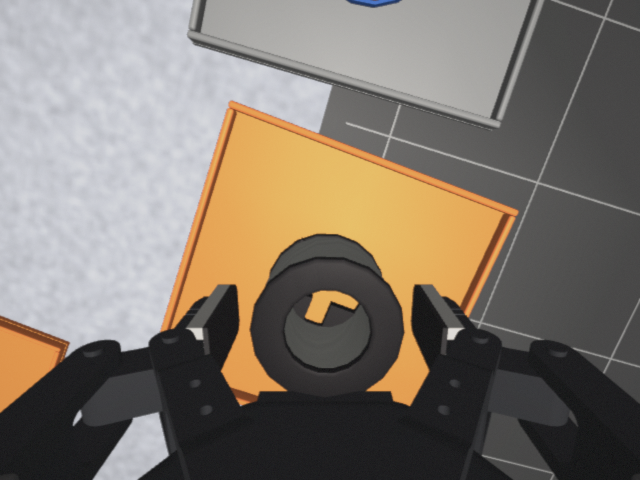

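The reel is free and standing between the open pads, with equal gaps (238–252 and 403–415). I retreat straight up.

{"op": "arm_command", "data": {
  "commands": [0.0008,0,-0.01,0,0.0009,0,-0.012,0,0.0009,0,-0.012,0,0.001,0,-0.015,0,0.001,0,-0.015,0]
}}

```text
clock: 23.05
position: [474.7, 267.6, 78.2]
ee_rot: [0.989, 0.144, 0.036, 0.004]
contact_force: [-0.1, 0.0, -0.2]
gripper_width: 72.6
```

{"op": "arm_command", "data": {
  "commands": [0.001,0,-0.02,0,0.001,0,-0.02,0,0.001,0,-0.02,0,0.001,0,-0.02,0,0,0,0,0]
}}

```text
clock: 23.55
position: [473.5, 269.4, 167.9]
ee_rot: [0.989, 0.144, 0.039, 0.001]
contact_force: [1.3, -0.2, 0.6]
gripper_width: 72.6
```

Run:
```python
from h import *
np.set_printoptions(precision=1,suppress=True)
p,r=pose(); go(p,n=1)
i=arm.camera_info("wrist"); o=arm.get_image("wrist")[:,:,::-1]; cv2.imwrite("pics/w18.png",o)
for q in arm.place_of("wrist","reel_mid")[:2]: print(q["confidence"],world("wrist",q["centre"],i))
b=arm.get_image('side'); cv2.imwrite('pics/s18.png',b[:,:,::-1])
t=arm.get_image('top'); cv2.imwrite('pics/t18.png',t[:,:,::-1])
for c in ("side","top"):
  for n in ("reel_mid","new_reel_mid","yellow_jar","red_jar","screwdriver","flap_bar"):
    for q in arm.place_of(c,n)[:2]: print(c,n,round(q["confidence"],2),world(c,q["centre"]))
```

```text
clock 23.55 [473.5 269.4 167.9] yaw 16.6 tz [ 0.1  0.  -1. ] F [ 1.3 -0.2  0.6] w 72.6 j [ 0.8  0.3 -0.4  0.1 -0.9  1. ]
[0.0, 0.0, 0.0, 0.0]
0.86 [475.8 269.3  23.9]
side reel_mid 0.67 [477.5 266.6  24.7]
side reel_mid 0.64 [679.3  -4.7  19.9]
side new_reel_mid 0.96 [620.5 291.4  25. ]
side yellow_jar 0.69 [776.1  96.6  -1.8]
side red_jar 0.65 [782.5 -20.4   0.6]
side red_jar 0.56 [354.6   8.8  74.8]
side flap_bar 0.87 [350.6   6.6  74.4]
top reel_mid 0.71 [675.5  -1.8  26. ]
top reel_mid 0.54 [479.1 267.8  25.6]
top new_reel_mid 0.95 [620.8 291.1  25.4]
top yellow_jar 0.5 [771.9  99.1   0.1]
top red_jar 0.62 [779.1 -19.3   1.2]
top red_jar 0.29 [477.6 266.6  28.7]
top screwdriver 0.78 [ 778.3 -194.4    2.4]
top flap_bar 0.74 [352.1   6.1  68.8]
```

View pics/s18.png

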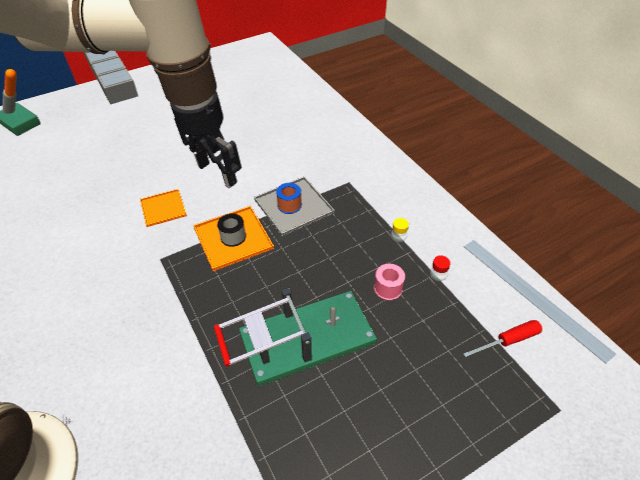

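View pics/w18.png

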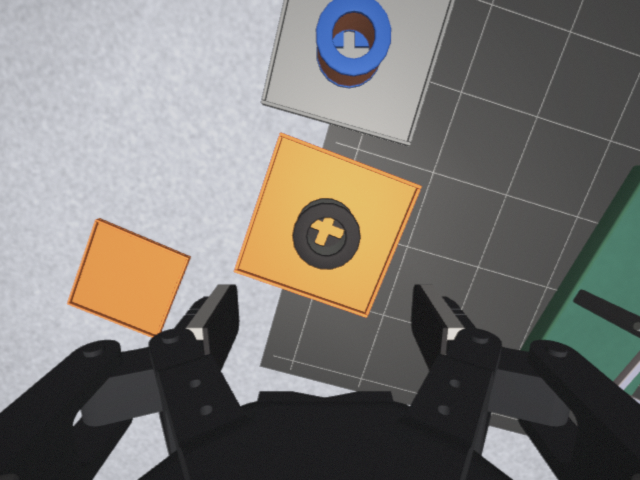

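View pics/t18.png

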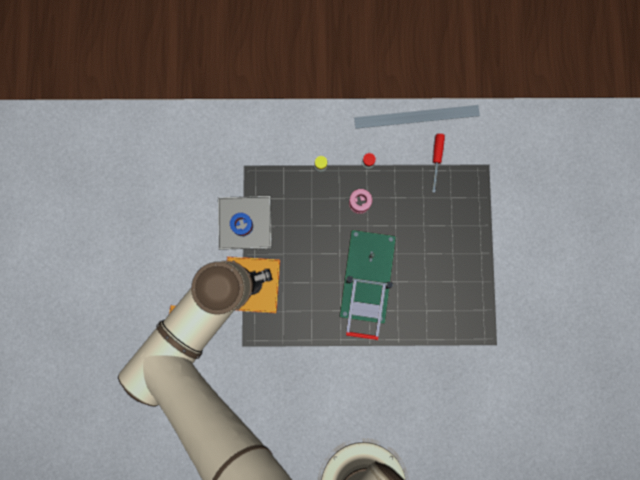

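Everything is in place. The reel stands upright in the large orange tray (side 231,230), with its underside at z≈3. The flap lies open on its rest (bar at side 222,343; z≈72). The pink reel, the new reel, the jars and the screwdriver are unmoved, and the robot is clear. I hand in.

```bash
python3 -c "
from bench import arm
print(arm.read_state()['clock'],arm.job_done())"
```

```text
the job is handed in; nothing more can be done
24.35 None
```

The solder reel is off its spindle and standing upright in the large orange tray. The keeper flap is open on its rest, and I handed the job in at 24.35 s.

**Flap:** I swung it over by the red bar and lowered it slowly until about 19 N of contact showed it had reached the rest. It did not visibly move when I let go. Measured afterwards, the bar sits at z≈72 (69 and 74 in the two cameras), against 71.5 expected for fully open.

**Reel:** The wrist camera, looking straight down into the reel, showed the cross pin and the cross-shaped hole about 45° apart. I turned the reel 45°, regripped, and it lifted off with only 2–3 N on the wrist. I lowered it in 1 mm steps until I felt the tray floor (+7.6 N), then released it. Its centre is at about (477, 267, z 25) mm, which puts its underside about 3 mm up, on the tray floor.

**Other things:** The new reel, both jars, the screwdriver and the pink look-alike look unmoved in the last images.

**What was off:**
- **Tool tilt:** the gripper picked up a tilt of about 4°, which I could not command away. The reel still stands level in the last pictures.
- **Bar in the grip:** the bar seems to have shifted about 5 mm in the pads during the swing.
- **On release:** the gripper sprang about 8 mm sideways when it opened, without visibly moving the flap.
- **Detection:** the finder twice gave low-confidence false red-jar hits, on the bar and on the reel. I discounted both after comparing them with the pictures.

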